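# Turn a printing block up on end and stand it in the drying rack

## Robot

A 7-joint arm with a two-finger parallel gripper is mounted at the origin on the work surface. World frame = base frame: x ahead of the robot, y to its left, z up, the work surface at z = 0. Lengths are in m, angles in rad, forces in N, time in s.
With the tool pointing down it reaches from about 0.425 to 0.875 m from the base axis. Payload 8.4 kg.
Tool frame: the origin (TCP) lies midway between the tips of the shut fingers; the grasp point (between the pads) lies 19 mm behind it; z points along the fingers, y is the direction in which the jaws open and shut (so a half turn about z gives the same grasp; the last joint's range is limited). The gripper opens to 87 mm and grips with 3 to 60 N. Pads are 19 mm wide; open, the fingers measure 117 mm over their backs; the gripper's body (75 mm by 190 mm) begins 51 mm behind the grasp point.
Start: joints at [-1.312, 0.333, 0.04, 1.465, -0.013, 1.343, -0.059], TCP at [0.228, 0.609, 0.223] pointing down, gripper open.
Joint ranges: [-2.58, 2.58], [-0.38, 2.09], [-1.3, 1.39], [0.25, 2.4], [-1.5, 4.64], [0.08, 2.09], [-2.65, 2.65]. Speed limits (rad/s): [2.22, 2.22, 2.79, 2.79, 3.14, 3.14, 3.14].

## Interface

Orientations are given as [roll, pitch, yaw] about the fixed x, y, z axes, in that order (R = Rz(yaw) Ry(pitch) Rx(roll)).
In Python, from plant import env gives the robot as it stands.
- The arm moves only by the tool servo_tool, never from a script. Its argument "commands" is one flat list of numbers, 6 for each row, row after row: the shift along the tool's x, y, z in mm, then the turn, a rotation vector about the tool's x, y, z in rad. In form: [x, y, z, rx, ry, rz, x, y, z, rx, ry, rz, ...]. A call has exactly 5 rows; each row shifts and turns the pose as measured when the row begins, along the tool's axes as they then stand; what a row does not reach is not made up. A row lasts 1/12 s, in which the tool goes at most 41.7 mm and 7.16 degrees, less where a joint would pass 70% of its speed; a pose out of reach is approached as far as the arm can. A call with a gripper value outside its range is refused whole. "grip" is the finger opening in mm, from 0 to 87, set as the call begins (left out, the last holds). The fingers move at their own pace and stop on an object; the grip force is fixed at half the most. Time passes only in rows, so rows that do not move let the fingers close, or fill a call up. It gives the time, the measured TCP pose, the force and the opening at its end, in the units of the state.
- env.get_state(): the state, without advancing time (a new reading comes with each control period).
- env.get_image(name): name is "side" or "top"; returns the picture (384x512x3 uint8, blue, green, red); there is no depth.
- env.camera_params(name): a dict with "intrinsics" (3x3 intrinsics, pixels), "D" ([k1, k2, p1, p2, k3] as OpenCV has them; the pictures are not rectified), "rvec" (rotation vector, rad) and "tvec" (3), from world to camera coordinates, as OpenCV has them. Camera axes: x right, y down, z forward; pixel columns grow to the right and rows downward; lengths in m; the calibration is good to about 2 mm. A picture is of the moment at which its call begins. camera_params takes no time and is no camera call.
- env.finish_job(): hands the job in, once; it reports no verdict.
The state is a dict: "t": time; "joint_pos": joint angles; "qd": joint speeds; "effort": joint torques, N m; "position": TCP position; "tcp_rot": TCP orientation; "ft_force": force on the tool from outside, world axes, zero at the start; "moment": the same for the moment, N m; "width": finger opening in m.
Only numpy, scipy, OpenCV 4.12 (cv2) and the standard library are available. Lean on these libraries where they do the work, as an engineer would, in place of code of your own. Each camera call takes 0.05 s, during which the arm holds its last target.

## Task

Take the L-shaped offcut that occupies the third place on the drying rack and put it in the cardboard waste bin. Then lay the flat printing block lengthwise and centred on the sloped turning stand, lower end against the toe lip, and let go; take it from there again and stand it on end, square, on the rack's narrow ledge in the place the offcut left, resting against the rack's back, either face out. Leave the two blocks already on the rack, the ink dish and the brush pot where they are.

Things in the scene. Friction and masses are not known exactly. Their poses are not given: they have to be found in the camera images.
- rack: Wooden drying rack, fixed, 330 long (y), with a narrow raised ledge and a low back. Origin: on the table under its middle; z up; x horizontal, out of its open front (away from the robot); y along the ledge. Three places near y=-100, 0, +100 (up to 10 mm off): two hold the neighbours, one the offcut, in any order. The 140 mm block seated there has its middle at x=-12, z=141, its top leaning 10 degrees to -x.
- rack_corner (a point): Inner corner of the rack's ledge, where it meets the back, at mid-length (70 above the table, x=-10 in the rack). Axes as the rack's. From here the ledge reaches 34 mm to the front (+x), rising 10 degrees, and the back board, 10 thick, stands 60 mm up, leaning 10 degrees towards -x.
- offcut: L-shaped wooden offcut standing on the ledge, leaning 10 degrees on the rack's back: 20 thick (x), 44 wide (y), 62 high (z), with a narrower piece (26 wide, y from -22 to +4) above that up to 100 high. About 0.05 kg. Origin: centre of its lower end; z up along its height, x to the rack's front. Its top rises 40 mm above the back board and can be gripped front to back.
- offcut_mid (a point): Middle of the offcut: 50 mm above its lower end on its z axis.
- block: Flat wooden printing block 140 long (x) x 62 wide (y) x 20 thick (z), about 0.12 kg, at the start lying on the table with its carved face (+z) up. Origin: centre of its underside.
- block_mid (a point): Middle of the block: 10 mm above its origin along its z.
- stand: Wooden turning stand, fixed, 36 wide (y), narrower than the block. Origin: on the table; z up; x horizontal, from its toe towards its upper end. The block leaning lengthwise up its slope, lower end on the toe lip, has its middle at x=9, y=0, z=81.
- stand_toe (a point): Foot of the stand's slope, at the toe lip, mid-width (x=-30, z=22 in the stand). Axes as the stand's. From here the slope rises 48 degrees from horizontal towards +x and is 85 long, so the upper 55 mm of a 140 mm block on it is free on both faces. The toe lip stands 14 mm out, square to the slope.
- bin: Open cardboard waste bin, fixed, 140 (x) x 170 (y) x 85 high, walls 5. Origin: centre of its underside.
- tall_neighbour: Neighbour, must be left alone: carved wooden block 60 wide (along its y) x 20 thick (along its x) x 130 tall (along its z), about 0.1 kg, standing on the rack's ledge and leaning 10 degrees on its back. Origin: centre of its lower end; z up along its height, x out of its carved face.
- short_neighbour: Neighbour, must be left alone: carved wooden block 56 wide (along its y) x 20 thick (along its x) x 105 tall (along its z), about 0.1 kg, standing on the rack's ledge and leaning 10 degrees on its back. Origin: centre of its lower end; z up along its height, x out of its carved face.
- ink_dish: Low terracotta dish 100 across, 25 high, loose, to be left alone. Origin: centre of its underside.
- brush_pot: Terracotta pot 80 across, 100 high, with brushes standing up to 190 high, loose, to be left alone. Origin: centre of its underside.

How it is judged:
By the outcome, as a careful person would: the job done as asked, in the order asked, and still so for the second after the job is handed in, with the robot touching nothing.
It also fails if it takes over 72 s, if anything falls off the work surface, if the arm or the gripper's body presses on something with over 40 N, if the wrist force passes 120 N, or if a joint passes its speed limit or range.

## Working session

There is one attempt and no reset: what is moved stays moved. The work goes in short steps, Python scripts to look and compute and a tool call to move; the robot and the scene stay as the last step left them, time stands still between calls to the robot, and variables do not carry over. Pictures are saved under pics/ and viewed, and the job is handed in when it is done.

Besides the shell and the picture viewer there is one more tool, called after ">>>" by a JSON object that holds its "method" and its "body". servo_tool: Moves the arm, as the interface text tells. Its arguments: {"type":"object","properties":{"commands":{"type":"array"},"grip":{"type":"number"}},"required":["commands"]}

```bash
ls; mkdir -p pics
python3 - <<'E'
from plant import env
import cv2
s=env.get_state()
for k in s: print(k,s[k])
for n in ("side","top"):
    p=env.camera_params(n); print(n,p)
    cv2.imwrite(f"pics/{n}0.png",env.get_image(n))
E
```

```text
pics
t 0.0
joint_pos [-1.31223416  0.3339227   0.03984188  1.46627663 -0.01340472  1.34327562
 -0.05849042]
qd [ 2.52826808e-04  8.26539500e-06 -2.02540124e-03 -2.85099156e-03
  4.41351255e-04 -2.79784819e-04 -1.33975763e-03]
effort [ 6.94839855e-04 -6.56366587e+01  1.33577161e+00 -4.03794229e+01
 -5.95823117e-02  4.48446104e-02  1.40579004e-04]
position [0.22746077 0.60840519 0.22164857]
tcp_rot [-3.13997879e+00  9.53206041e-05  2.78385194e+00]
ft_force [-0.32514272 -0.51146269 -0.23993961]
moment [-0.0079567   0.02946764  0.01635688]
width 0.08716999917540093
side {'intrinsics': array([[391.14223449,   0.        , 258.67660958],
       [  0.        , 391.14223449, 191.65200978],
       [  0.        ,   0.        ,   1.        ]]), 'D': array([0.03350866, 0.        , 0.        , 0.        , 0.        ]), 'rvec': array([ 2.2550355 , -0.42140381,  0.19308524]), 'tvec': array([-0.54457374,  0.22557177,  0.7350992 ])}
top {'intrinsics': array([[350.51572114,   0.        , 252.6955056 ],
       [  0.        , 350.51572114, 188.60460804],
       [  0.        ,   0.        ,   1.        ]]), 'D': array([0.03763943, 0.        , 0.        , 0.        , 0.        ]), 'rvec': array([ 2.15115104, -2.17074269,  0.06341227]), 'tvec': array([0.04279405, 0.56834862, 0.91741664])}
```

View pics/side0.png

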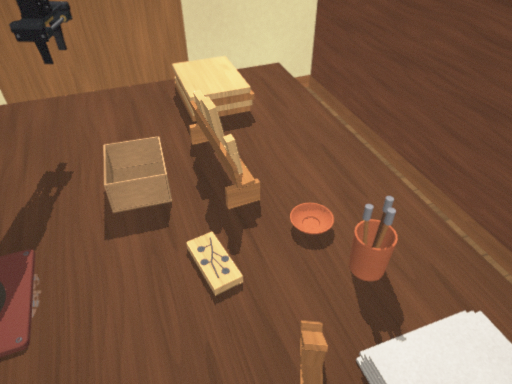

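View pics/top0.png

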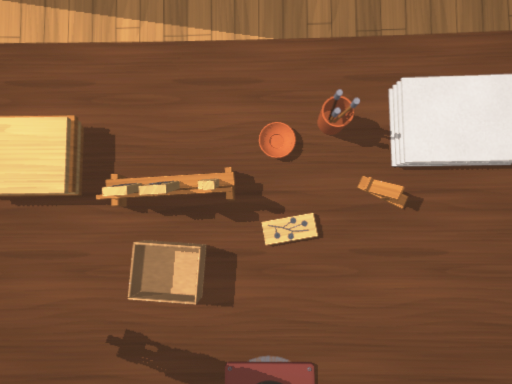

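```bash
cat > h.py <<'E'
import numpy as np, cv2
from scipy.spatial.transform import Rotation as Rot
from plant import env
P={n:env.camera_params(n) for n in("side","top")}
def proj(n,X):
    p=P[n]; return cv2.projectPoints(np.asarray(X,float).reshape(-1,3),p['rvec'],p['tvec'],p['intrinsics'],p['D'])[0].reshape(-1,2)
def ray(n,uv):
    p=P[n]; R=cv2.Rodrigues(p['rvec'])[0]
    q=cv2.undistortPoints(np.asarray(uv,float).reshape(-1,1,2),p['intrinsics'],p['D']).reshape(-1,2)
    d=np.c_[q,np.ones(len(q))]@R; c=-R.T@p['tvec'].ravel(); return c,d/np.linalg.norm(d,axis=1)[:,None]
def onz(n,uv,z):
    c,d=ray(n,uv); return c+d*((z-c[2])/d[:,2])[:,None]
def tri(us,ut):
    c1,d1=ray('side',us);c2,d2=ray('top',ut); out=[]
    for a,b in zip(d1,d2):
        A=np.c_[a,-b]; s=np.linalg.lstsq(A,c2-c1,rcond=None)[0]
        p,q=c1+s[0]*a,c2+s[1]*b; out.append(np.r_[(p+q)/2,np.linalg.norm(p-q)])
    return np.array(out)
def crop(src,x0,y0,x1,y1,k,dst):
    im=cv2.imread(src)[y0:y1,x0:x1]; cv2.imwrite(dst,cv2.resize(im,None,fx=k,fy=k,interpolation=cv2.INTER_CUBIC))
def pic(n,name):
    im=env.get_image(n); cv2.imwrite(f"pics/{name}.png",im); return im
E
python3 - <<'E'
from h import *
np.set_printoptions(precision=4,suppress=True)
for n in P:
    print(n,ray(n,[[256,192]]),proj(n,[[0,0,0],[.228,.609,.223],[.5,0,0]]))
crop('pics/top0.png',85,150,250,220,4.8,'pics/t_rack.png')
crop('pics/side0.png',170,80,280,220,4.2,'pics/s_rack.png')
crop('pics/top0.png',250,160,420,260,4.5,'pics/t_bs.png')
crop('pics/side0.png',180,225,340,384,3.7,'pics/s_bs.png')
E
```

```text
side (array([ 0.3603, -0.5759,  0.653 ]), array([[ 0.2667,  0.7053, -0.6568]])) [[-37.3311 314.2635]
 [ 56.1385  56.1086]
 [223.4794 239.8157]]
top (array([0.4844, 0.0091, 0.9653]), array([[ 0.0796,  0.0209, -0.9966]])) [[269.2833 408.9072]
 [-29.9925 349.8576]
 [266.892  214.2465]]
```

View pics/t_rack.png

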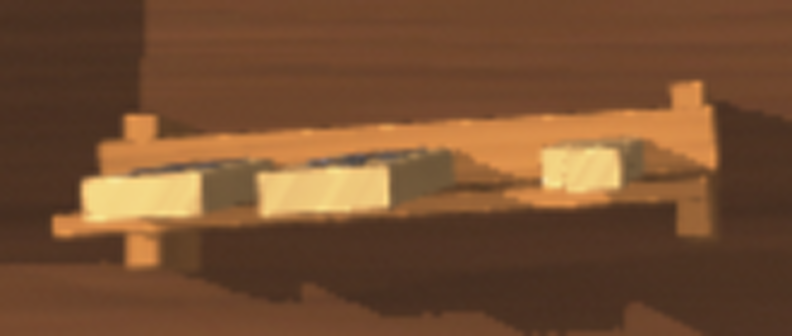

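View pics/s_rack.png

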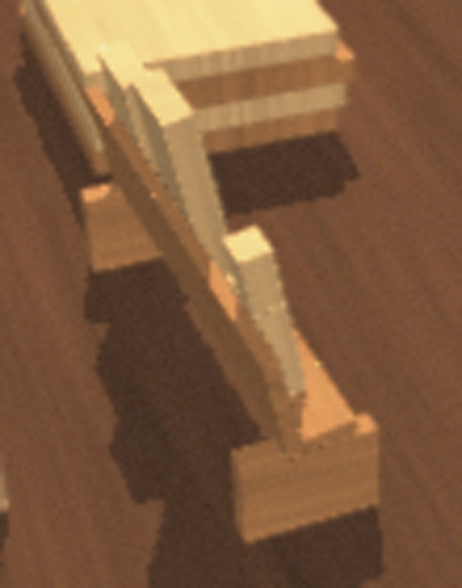

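View pics/t_bs.png

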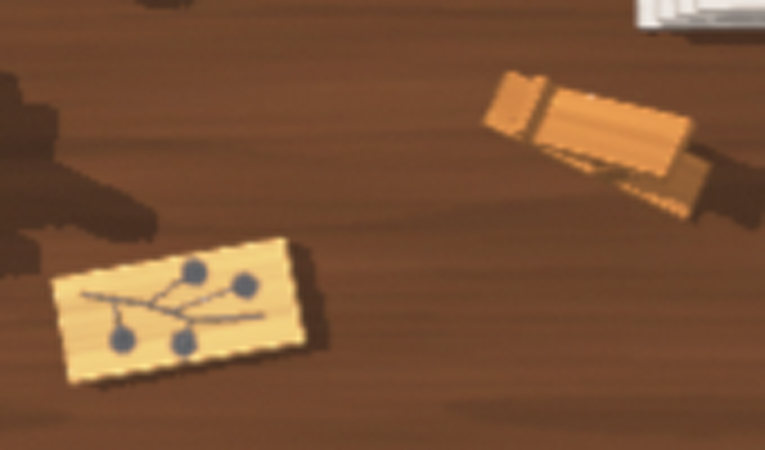

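View pics/s_bs.png

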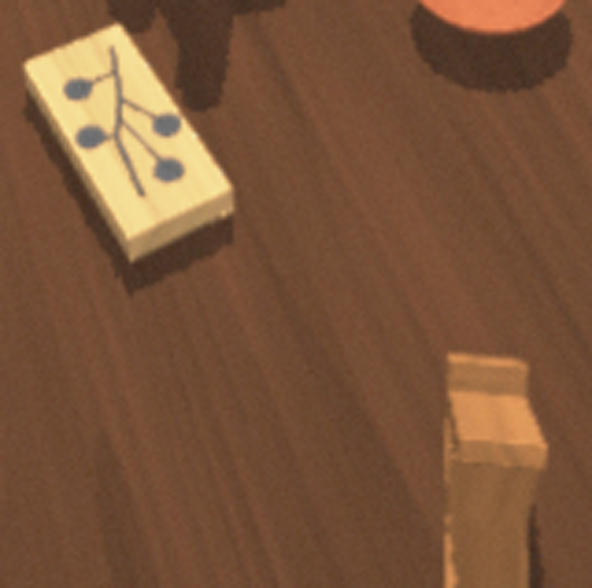

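```bash
python3 - <<'E'
from h import *
np.set_printoptions(precision=4,suppress=True)
def un(c,x0,y0,k): return [(x0+(u+.5)/k-.5,y0+(v+.5)/k-.5) for u,v in c]
st=un([(70,383),(52,280),(287,238),(305,345)],250,160,4.5)
ss=un([(24,66),(120,25),(232,190),(130,240)],180,225,3.7)
b=tri(ss,st);print("block top corners tri\n",b); print(onz('top',st,.02)); print(onz('side',ss,.02))
# colour mask block
for n,box in(('top',(255,205,330,250)),('side',(180,228,250,300))):
    im=cv2.imread(f'pics/{n}0.png');x0,y0,x1,y1=box
    hsv=cv2.cvtColor(im,cv2.COLOR_BGR2HSV);print(n,hsv[230,290] if n=='top' else hsv[262,215])
    m=((hsv[...,2]>170)).astype(np.uint8);mm=np.zeros_like(m);mm[y0:y1,x0:x1]=m[y0:y1,x0:x1]
    mm=cv2.morphologyEx(mm,cv2.MORPH_CLOSE,np.ones((7,7)))
    c=max(cv2.findContours(mm,0,2)[0],key=cv2.contourArea); r=cv2.minAreaRect(c); print(r); print(onz(n,[r[0]],.02), cv2.boxPoints(r))
E
for a in "top 250 160 420 260 4.7" ; do :; done
python3 - <<'E'
from h import *
crop('pics/top0.png',350,165,420,220,11,'pics/t_st.png')
crop('pics/side0.png',285,310,345,384,8,'pics/s_st.png')
E
```

```text
block top corners tri
 [[ 0.4189  0.0057  0.0183  0.0005]
 [ 0.4796  0.0157  0.0194  0.0003]
 [ 0.5025 -0.1236  0.0218  0.0017]
 [ 0.4414 -0.1332  0.0209  0.0021]]
[[ 0.4188  0.0057  0.02  ]
 [ 0.4795  0.0158  0.02  ]
 [ 0.5034 -0.1241  0.02  ]
 [ 0.4403 -0.1331  0.02  ]]
[[ 0.4189  0.0041  0.02  ]
 [ 0.4796  0.0152  0.02  ]
 [ 0.5021 -0.1222  0.02  ]
 [ 0.4426 -0.1328  0.02  ]]
top [ 15  80 156]
((289.13665771484375, 228.33126831054688), (23.58574104309082, 53.23201370239258), 79.91940307617188)
[[ 0.4617 -0.0587  0.02  ]] [[260.8674 221.3791]
 [313.2776 212.0618]
 [317.4059 235.2834]
 [264.9957 244.6008]]
side [ 22 108 241]
((215.0238494873047, 260.9118347167969), (62.45003890991211, 33.00535202026367), 60.12400817871094)
[[ 0.4625 -0.0665  0.02  ]] [[185.1604 242.0568]
 [213.7795 225.6161]
 [244.8873 279.7668]
 [216.2682 296.2076]]
```

View pics/t_st.png

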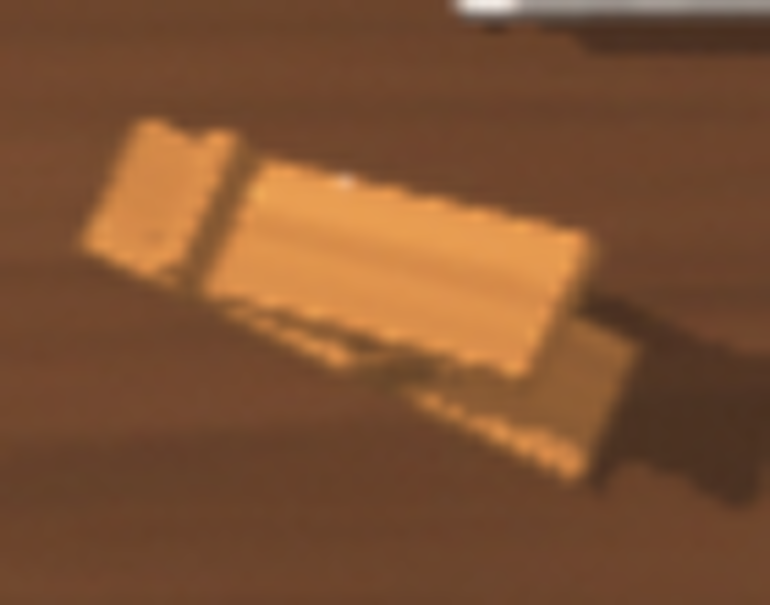

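View pics/s_st.png

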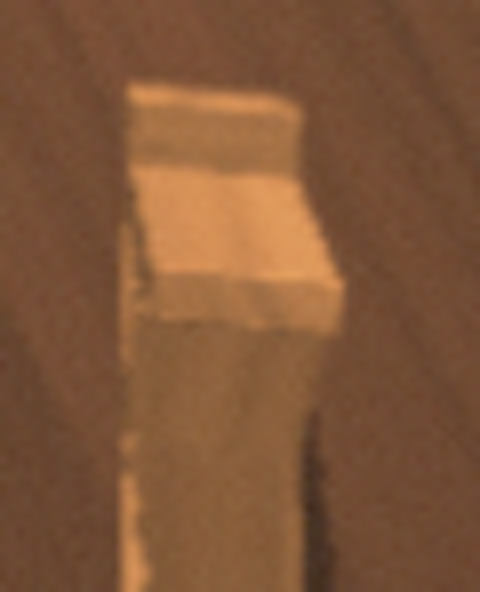

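Run:
```python
from h import *
np.set_printoptions(precision=4,suppress=True)
def un(c,x0,y0,k): return [(x0+(u+.5)/k-.5,y0+(v+.5)/k-.5) for u,v in c]
st=un([(262,158),(207,295),(594,237),(527,377)],350,165,11)
ss=un([(301,178),(134,168),(343,283),(150,271)],285,310,8)
b=tri(ss,st);print(b); cr=b[:2,:3].mean(0);up=b[2:,:3].mean(0);print(cr,up,up-cr,np.linalg.norm(up-cr))
d=up-cr; print('yaw',np.degrees(np.arctan2(d[1],d[0])),'elev',np.degrees(np.arctan2(d[2],np.hypot(*d[:2]))))
for i,j in((0,1),(2,3)):
    w=b[i,:3]-b[j,:3]; print('w',np.linalg.norm(w),'yaw of stand x from width',np.degrees(np.arctan2(w[1],w[0]))-90)
b3=onz('top',[((300,),)] and st[:2],.022);print(b3, onz('side',ss[:2],.022)); print(onz('top',st[2:],.085),onz('side',ss[2:],.085))
crop('pics/top0.png',95,165,245,210,5.3,'pics/t_rk.png')
crop('pics/side0.png',185,85,265,215,4.6,'pics/s_rk.png')
crop('pics/top0.png',180,165,240,205,13,'pics/t_oc.png')
crop('pics/side0.png',210,130,265,210,7.5,'pics/s_oc.png')
```

```text
[[ 0.5918 -0.2847  0.022   0.0002]
 [ 0.5586 -0.2701  0.023   0.0004]
 [ 0.5653 -0.3366  0.0873  0.0004]
 [ 0.5335 -0.3209  0.0858  0.0018]]
[ 0.5752 -0.2774  0.0225] [ 0.5494 -0.3287  0.0865] [-0.0258 -0.0513  0.064 ] 0.08600018537540549
yaw -116.65861716123725 elev 48.10078380891345
w 0.03627101567285942 yaw of stand x from width -113.72824506158561
w 0.0355762863236202 yaw of stand x from width -116.23044027791099
[[ 0.5917 -0.2847  0.022 ]
 [ 0.5585 -0.2703  0.022 ]] [[ 0.5918 -0.2847  0.022 ]
 [ 0.5591 -0.2697  0.022 ]]
[[ 0.5658 -0.3376  0.085 ]
 [ 0.5344 -0.3215  0.085 ]] [[ 0.5659 -0.3356  0.085 ]
 [ 0.5328 -0.3203  0.085 ]]
```

View pics/t_oc.png

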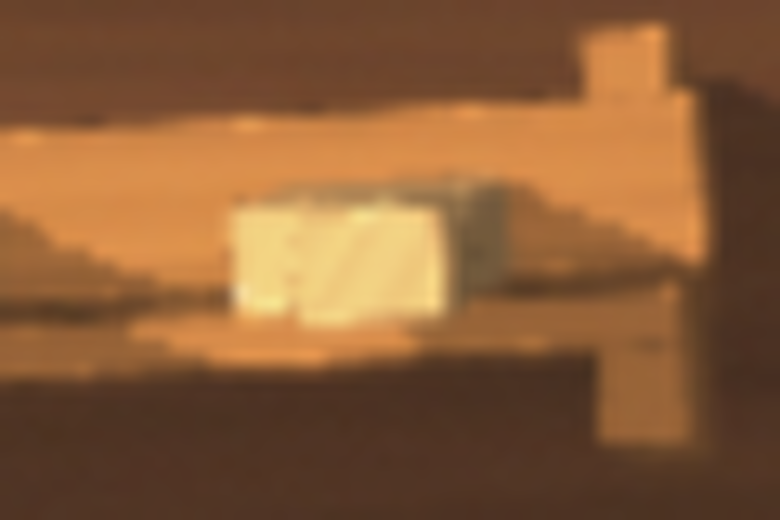

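View pics/s_oc.png

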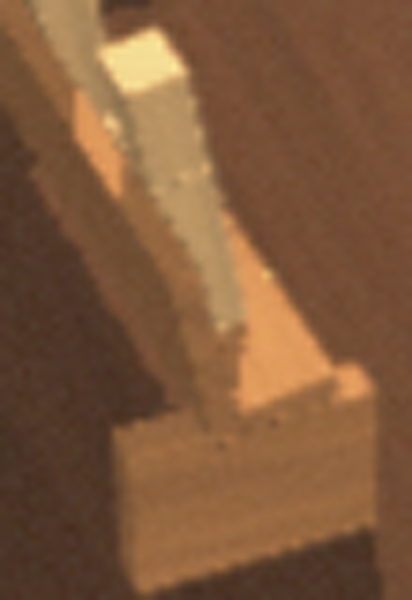

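View pics/s_rk.png

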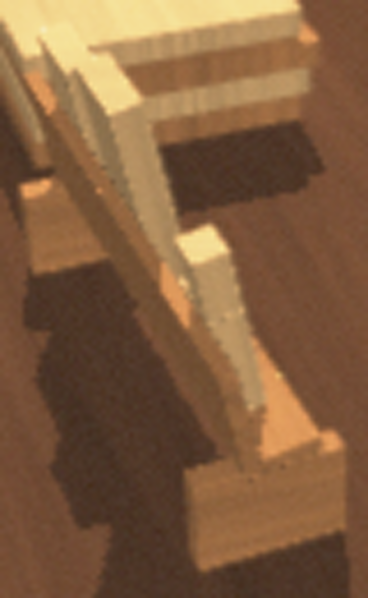

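View pics/t_rk.png

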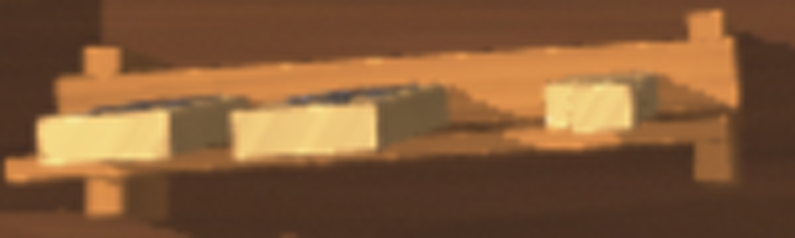

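Run:
```python
from h import *
np.set_printoptions(precision=4,suppress=True)
def un(c,x0,y0,k): return [(x0+(u+.5)/k-.5,y0+(v+.5)/k-.5) for u,v in c]
st=un([(300,203),(445,205),(447,318),(300,325)],180,165,13)
ss=un([(155,28),(188,70),(135,95),(100,52)],210,130,7.5)
b=tri(ss,st);print('offcut top',b,b.mean(0)); print(onz('top',st,b[:,2].mean()))
# ledge front edge
e=un([(58,80),(735,40)],95,165,5.3); L=onz('top',e,.076); print('ledge front',L); d=L[0]-L[1]; print('len',np.linalg.norm(d),'yaw y-axis',np.degrees(np.arctan2(d[1],d[0]))-90)
e=un([(5,182),(690,150)],95,165,5.3); L=onz('top',e,.127); print('back top rear edge',L); d=L[0]-L[1]; print(np.linalg.norm(d),'yaw',np.degrees(np.arctan2(d[1],d[0]))-90)
# neighbours tops
e=un([(38,118),(167,113),(168,160),(37,162)],95,165,5.3)
e2=un([(232,110),(376,102),(380,155),(235,160)],95,165,5.3)
for z in(.105*.985+.072,.13*.985+.072): print(z,onz('top',e,z),onz('top',e2,z))
m=un([(235,240),(110,60)],0,0,1)
```

```text
offcut top [[0.5743 0.1477 0.1735 0.0035]
 [0.5748 0.1219 0.1742 0.001 ]
 [0.5567 0.1218 0.1696 0.0018]
 [0.555  0.148  0.1691 0.0001]] [0.5652 0.1348 0.1716 0.0016]
[[0.5763 0.1477 0.1716]
 [0.5756 0.1221 0.1716]
 [0.5557 0.1217 0.1716]
 [0.5547 0.1476 0.1716]]
ledge front [[0.5912 0.4145 0.076 ]
 [0.6071 0.0856 0.076 ]]
len 0.3292405057545745 yaw y-axis 2.7702021474023013
back top rear edge [[0.5386 0.4139 0.127 ]
 [0.55   0.1018 0.127 ]]
0.31232038214980673 yaw 2.0887905307878327
0.175425 [[0.5629 0.3773 0.1754]
 [0.5645 0.3218 0.1754]
 [0.5442 0.3208 0.1754]
 [0.5439 0.3771 0.1754]] [[0.5655 0.2938 0.1754]
 [0.5683 0.2317 0.1754]
 [0.5454 0.2296 0.1754]
 [0.5439 0.292  0.1754]]
0.20005 [[0.5605 0.3658 0.2   ]
 [0.562  0.312  0.2   ]
 [0.5423 0.3111 0.2   ]
 [0.5421 0.3656 0.2   ]] [[0.563  0.2849 0.2   ]
 [0.5657 0.2248 0.2   ]
 [0.5435 0.2228 0.2   ]
 [0.5421 0.2832 0.2   ]]
```

```bash
cat >> h.py <<'E'
def now():
    s=env.get_state(); return np.array(s['position']),Rot.from_euler('xyz',s['tcp_rot']),s
def plan(p,R,rows,show=True):
    """p target m, R Rotation; prints rows in the move's units (straight line, slerp)"""
    from scipy.spatial.transform import Slerp
    p0,R0,s=now(); p=np.asarray(p,float)
    dR=(R0.inv()*R).as_rotvec()
    print('t %.2f dist %.1f mm ang %.1f deg w %.1f f %s'%(s['t'],1e3*np.linalg.norm(p-p0),np.degrees(np.linalg.norm(dR)),1e3*s['width'],np.round(s['ft_force'],1)))
    r=dR/rows; step=Rot.from_rotvec(r); Ri=R0
    out=[]
    for i in range(rows):
        v=Ri.inv().apply((p-p0)/rows)*1e3; out.append(list(np.round(v,1))+list(np.round(r,3))); Ri=Ri*step
    for i in range(0,rows,5): print([float(x) for row in out[i:i+5] for x in row])
def frame(y,z):
    z=np.array(z,float);z/=np.linalg.norm(z);y=np.array(y,float);y-=z*(y@z);y/=np.linalg.norm(y)
    return Rot.from_matrix(np.c_[np.cross(y,z),y,z])
c10,s10=np.cos(np.radians(10)),np.sin(np.radians(10))
def rackR(yaw=2.5,sg=1):
    a=np.radians(yaw); rx=np.array([np.cos(a),np.sin(a),0])
    return frame(sg*(c10*rx+[0,0,s10]),s10*rx-[0,0,c10])
def un(c,x0,y0,k): return [(x0+(u+.5)/k-.5,y0+(v+.5)/k-.5) for u,v in c]
np.set_printoptions(precision=4,suppress=True)
E
python3 - <<'E'
from h import *
R=rackR(); z=R.as_matrix()[:,2]; C=np.array([.5652,.1348,.1716])
print(C+.033*z, C-.06*z)
plan(C-.06*z,R,15)
print(onz('top',[(132,243),(206,245),(198,303),(129,299)],.085),onz('top',[(132,243),(206,245),(198,303),(129,299)],.085).mean(0))
print(onz('top',un([(235,205),(235,315)],180,165,13),.133))
E
```

```text
[0.5709 0.135  0.1391] [0.5548 0.1343 0.2307]
t 0.10 dist 576.2 mm ang 67.7 deg w 86.8 f [ 0.1  0.4 -0.3]
[-31.5, -22.0, -0.6, -0.01, -0.007, 0.078, -33.1, -19.4, -0.6, -0.01, -0.007, 0.078, -34.5, -16.8, -0.5, -0.01, -0.007, 0.078, -35.7, -14.1, -0.4, -0.01, -0.007, 0.078, -36.7, -11.2, -0.3, -0.01, -0.007, 0.078]
[-37.5, -8.4, -0.2, -0.01, -0.007, 0.078, -38.0, -5.4, 0.0, -0.01, -0.007, 0.078, -38.3, -2.5, 0.2, -0.01, -0.007, 0.078, -38.4, 0.5, 0.5, -0.01, -0.007, 0.078, -38.2, 3.5, 0.8, -0.01, -0.007, 0.078]
[-37.8, 6.5, 1.1, -0.01, -0.007, 0.078, -37.2, 9.4, 1.4, -0.01, -0.007, 0.078, -36.4, 12.2, 1.8, -0.01, -0.007, 0.078, -35.3, 15.0, 2.1, -0.01, -0.007, 0.078, -34.0, 17.7, 2.5, -0.01, -0.007, 0.078]
[[0.43   0.3389 0.085 ]
 [0.4235 0.1534 0.085 ]
 [0.2833 0.1721 0.085 ]
 [0.294  0.3424 0.085 ]] [0.3577 0.2517 0.085 ]
[[0.5805 0.1665 0.133 ]
 [0.5601 0.1663 0.133 ]]
```

>>> {"method": "servo_tool", "body": {"commands": [-31.5, -22, -4, -0.01, -0.007, 0.078, -33, -19.5, -4, -0.01, -0.007, 0.078, -34.5, -17, -4, -0.01, -0.007, 0.078, -35.5, -14, -4, -0.01, -0.007, 0.078, -36.5, -11, -4, -0.01, -0.007, 0.078], "grip": 60}}

```text
t: 0.52
position: [0.3305, 0.4505, 0.2367]
tcp_rot: [3.094, 0.024, 2.394]
ft_force: [1.5, 0.5, 0.8]
width: 0.0638
```

>>> {"method": "servo_tool", "body": {"commands": [-37.5, -8.5, 0, -0.01, -0.007, 0.078, -38, -5.5, 0, -0.01, -0.007, 0.078, -38, -2.5, 0, -0.01, -0.007, 0.078, -38, 0.5, 0.5, -0.01, -0.007, 0.078, -38, 3.5, 1, -0.01, -0.007, 0.078]}}

```text
t: 0.93
position: [0.4408, 0.2828, 0.2397]
tcp_rot: [3.031, 0.027, 1.983]
ft_force: [-0.1, 0.6, -0.5]
width: 0.0602
```

Run:
```python
from h import *
R=rackR(); z=R.as_matrix()[:,2]; C=np.array([.5652,.1348,.1716])
print(now()[0],now()[2]['joint_pos'])
plan(C-.06*z,R,10)
```

```text
[0.4408 0.2828 0.2397] [-1.0223 -0.025   0.3227  1.8451  0.0696  1.2225 -0.3063]
t 0.93 dist 187.3 mm ang 21.4 deg w 60.2 f [-0.1  0.6 -0.5]
[-18.1, 4.3, 1.9, -0.006, -0.003, 0.037, -18.0, 5.0, 2.0, -0.006, -0.003, 0.037, -17.8, 5.6, 2.0, -0.006, -0.003, 0.037, -17.5, 6.3, 2.1, -0.006, -0.003, 0.037, -17.3, 6.9, 2.2, -0.006, -0.003, 0.037]
[-17.0, 7.5, 2.3, -0.006, -0.003, 0.037, -16.7, 8.1, 2.4, -0.006, -0.003, 0.037, -16.4, 8.7, 2.5, -0.006, -0.003, 0.037, -16.1, 9.3, 2.6, -0.006, -0.003, 0.037, -15.7, 9.9, 2.7, -0.006, -0.003, 0.037]
```

>>> {"method": "servo_tool", "body": {"commands": [-36, 9, 2, -0.012, -0.006, 0.075, -35, 12, 2, -0.012, -0.006, 0.075, -34, 14, 2, -0.012, -0.006, 0.075, -33, 17, 3, -0.012, -0.006, 0.075, -32, 19, 3, -0.012, -0.006, 0.075]}}

```text
t: 1.35
position: [0.5566, 0.1254, 0.241]
tcp_rot: [2.962, 0.0, 1.587]
ft_force: [0.4, 0.9, -0.5]
width: 0.0598
```

Run:
```python
from h import *
R=rackR(); z=R.as_matrix()[:,2]; C=np.array([.5652,.1348,.1716])
print(now()[0],now()[2]['joint_pos'])
plan(C-.06*z,R,5)
plan(C-.02*z,R,5)
```

```text
[0.5566 0.1254 0.241 ] [-0.8379  0.0166  0.5127  1.8124  0.0513  1.1444 -0.3266]
t 1.35 dist 13.8 mm ang 1.6 deg w 59.8 f [ 0.4  0.9 -0.5]
[1.8, -0.7, 2.0, 0.001, 0.001, -0.005, 1.8, -0.7, 2.0, 0.001, 0.001, -0.005, 1.8, -0.7, 2.0, 0.001, 0.001, -0.005, 1.8, -0.7, 2.0, 0.001, 0.001, -0.005, 1.8, -0.7, 2.0, 0.001, 0.001, -0.005]
t 1.35 dist 50.8 mm ang 1.6 deg w 59.8 f [ 0.4  0.9 -0.5]
[1.8, -0.7, 10.0, 0.001, 0.001, -0.005, 1.8, -0.7, 10.0, 0.001, 0.001, -0.005, 1.8, -0.7, 10.0, 0.001, 0.001, -0.005, 1.8, -0.7, 10.0, 0.001, 0.001, -0.005, 1.8, -0.7, 10.0, 0.001, 0.001, -0.005]
```

Align and descend to 20 mm above, then look.

>>> {"method": "servo_tool", "body": {"commands": [4, -1.5, 10, 0.003, 0.003, -0.012, 3, -1, 10, 0.002, 0.002, -0.01, 2, -1, 10, 0, 0, -0.003, 0, 0, 10, 0, 0, 0, 0, 0, 10, 0, 0, 0]}}

```text
t: 1.77
position: [0.5656, 0.1267, 0.1893]
tcp_rot: [2.964, 0.0, 1.599]
ft_force: [0.9, -0.3, 0.2]
width: 0.0599
```

Run:
```python
from h import *
R=rackR(); z=R.as_matrix()[:,2]; C=np.array([.5652,.1348,.1716])
for n in('side','top'): pic(n,n+'1')
plan(C+.033*z,R,5)
crop('pics/top1.png',150,120,270,240,5,'pics/a.png')
crop('pics/side1.png',170,60,280,200,4.2,'pics/b.png')
cv2.imwrite('pics/ab1.png',np.hstack([cv2.resize(cv2.imread('pics/a.png'),(400,400)),cv2.resize(cv2.imread('pics/b.png'),(330,400))]))
```

```text
t 1.87 dist 50.1 mm ang 0.9 deg w 60.1 f [-0.1  0.4  0.2]
[1.7, -0.4, 9.9, 0.0, 0.001, -0.003, 1.7, -0.4, 9.9, 0.0, 0.001, -0.003, 1.7, -0.4, 9.9, 0.0, 0.001, -0.003, 1.7, -0.4, 9.9, 0.0, 0.001, -0.003, 1.7, -0.4, 9.9, 0.0, 0.001, -0.003]
```

View pics/ab1.png

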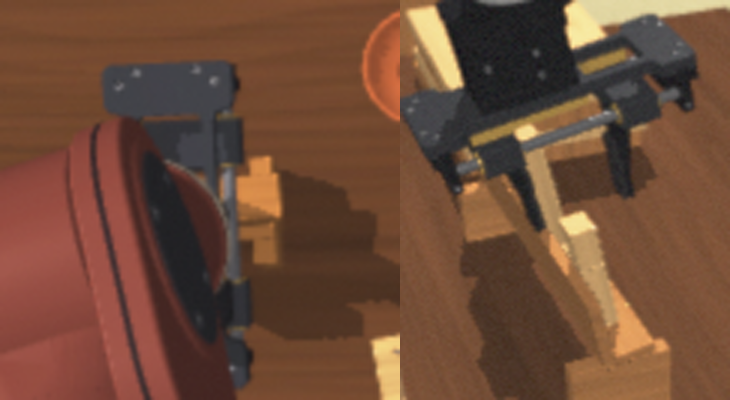

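>>> {"method": "servo_tool", "body": {"commands": [4, -1, 2, 0, 0, -0.006, 4, -1, 4, 0, 0, -0.006, 2, 0, 8, 0, 0, 0, 0, 0, 10, 0, 0, 0, 0, 0, 10, 0, 0, 0]}}

```text
t: 2.28
position: [0.569, 0.1409, 0.1541]
tcp_rot: [2.963, 0.002, 1.617]
ft_force: [0.7, -0.1, -0.4]
width: 0.0602
```

Run:
```python
from h import *
R=rackR(); z=R.as_matrix()[:,2]; C=np.array([.5652,.1348,.1716])
print(now()[0]);plan(C+.033*z,R,5)
```

```text
[0.569  0.1409 0.1541]
t 2.28 dist 16.2 mm ang 0.3 deg w 60.2 f [ 0.7 -0.1 -0.4]
[-1.2, -0.2, 3.0, 0.001, 0.0, 0.001, -1.2, -0.2, 3.0, 0.001, 0.0, 0.001, -1.2, -0.2, 3.0, 0.001, 0.0, 0.001, -1.2, -0.2, 3.0, 0.001, 0.0, 0.001, -1.2, -0.2, 3.0, 0.001, 0.0, 0.001]
```

>>> {"method": "servo_tool", "body": {"commands": [-3, 0, 5, 0, 0, 0, -2, 0, 5, 0, 0, 0, 0, 0, 4, 0, 0, 0, 0, 0, 1, 0, 0, 0, 0, 0, 0, 0, 0, 0]}}

```text
t: 2.7
position: [0.5711, 0.1342, 0.1341]
tcp_rot: [2.967, 0.004, 1.616]
ft_force: [0.1, -0.1, 1.0]
width: 0.0599
```

Run:
```python
from h import *
R=rackR(); z=R.as_matrix()[:,2]; C=np.array([.5652,.1348,.1716])
pic('side','side2')
print(now()[0]);plan(C+.033*z,R,5)
crop('pics/side2.png',190,80,270,200,5,'pics/s2.png')
```

```text
[0.5712 0.1342 0.1343]
t 2.75 dist 4.9 mm ang 0.3 deg w 59.9 f [ 0.3  0.  -0.4]
[0.2, 0.1, -1.0, 0.0, 0.001, 0.001, 0.2, 0.1, -1.0, 0.0, 0.001, 0.001, 0.2, 0.1, -1.0, 0.0, 0.001, 0.001, 0.2, 0.1, -1.0, 0.0, 0.001, 0.001, 0.2, 0.1, -1.0, 0.0, 0.001, 0.001]
```

View pics/s2.png

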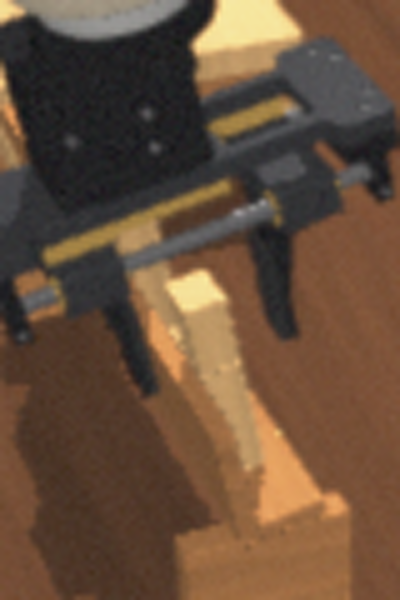

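>>> {"method": "servo_tool", "body": {"commands": [0.5, 0, -3, 0, 0, 0, 0.5, 0, -2, 0, 0, 0, 0, 0, -1, 0, 0, 0, 0, 0, 0, 0, 0, 0, 0, 0, 0, 0, 0, 0]}}

```text
t: 3.17
position: [0.5709, 0.1357, 0.1427]
tcp_rot: [2.964, 0.003, 1.616]
ft_force: [-0.2, -0.7, 0.2]
width: 0.0601
```

>>> {"method": "servo_tool", "body": {"commands": [0, 0, 0, 0, 0, 0, 0, 0, 0, 0, 0, 0, 0, 0, 0, 0, 0, 0, 0, 0, 0, 0, 0, 0, 0, 0, 0, 0, 0, 0], "grip": 10}}

```text
t: 3.58
position: [0.5709, 0.136, 0.143]
tcp_rot: [2.964, 0.002, 1.616]
ft_force: [-0.2, -0.2, -0.1]
width: 0.0346
```

>>> {"method": "servo_tool", "body": {"commands": [0, 0, 0, 0, 0, 0, 0, 0, 0, 0, 0, 0, 0, 0, 0, 0, 0, 0, 0, 0, 0, 0, 0, 0, 0, 0, 0, 0, 0, 0], "grip": 10}}

```text
t: 4.0
position: [0.5708, 0.1359, 0.1428]
tcp_rot: [2.964, 0.002, 1.616]
ft_force: [0.1, 0.0, 0.3]
width: 0.0198
```

>>> {"method": "servo_tool", "body": {"commands": [0, 0, -10, 0, 0, 0, 0, 0, -20, 0, 0, 0, 0, 0, -25, 0, 0, 0, 0, 0, -25, 0, 0, 0, 0, 0, -20, 0, 0, 0]}}

```text
t: 4.42
position: [0.5517, 0.1336, 0.2428]
tcp_rot: [2.967, 0.007, 1.615]
ft_force: [1.4, -0.1, -0.2]
width: 0.0196
```

Run:
```python
from h import *
print(onz('side',[(104,147),(161,137),(170,180),(110,188)],.085),onz('side',[(104,147),(161,137),(170,180),(110,188)],.085).mean(0))
print(now()[0],now()[2]['width']); plan([.36,.25,.20],rackR(),10)
crop('pics/side0.png',95,130,180,215,6,'pics/b1.png');crop('pics/top0.png',120,235,215,310,6,'pics/b2.png')
```

```text
[[0.2941 0.3346 0.085 ]
 [0.4365 0.3296 0.085 ]
 [0.4223 0.144  0.085 ]
 [0.2927 0.1639 0.085 ]] [0.3614 0.243  0.085 ]
[0.5517 0.1336 0.2428] 0.019645663231904233
t 4.42 dist 228.4 mm ang 0.4 deg w 19.6 f [ 1.4 -0.1 -0.2]
[12.5, -19.1, 0.9, -0.0, 0.001, 0.0, 12.5, -19.1, 0.9, -0.0, 0.001, 0.0, 12.5, -19.1, 0.9, -0.0, 0.001, 0.0, 12.5, -19.1, 0.9, -0.0, 0.001, 0.0, 12.5, -19.1, 0.9, -0.0, 0.001, 0.0]
[12.5, -19.1, 0.9, -0.0, 0.001, 0.0, 12.5, -19.1, 0.9, -0.0, 0.001, 0.0, 12.5, -19.1, 1.0, -0.0, 0.001, 0.0, 12.5, -19.1, 1.0, -0.0, 0.001, 0.0, 12.5, -19.1, 1.0, -0.0, 0.001, 0.0]
```

View pics/b2.png

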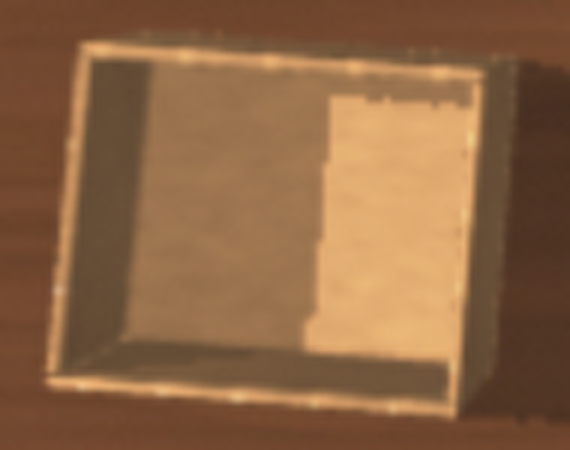

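>>> {"method": "servo_tool", "body": {"commands": [5, -35, -5, 0, 0, 0, 15, -37, 0, 0, 0, 0, 28, -30, 2, 0, 0, 0, 28, -30, 2, 0, 0, 0, 25, -25, 8, 0, 0, 0]}}

```text
t: 4.83
position: [0.3982, 0.225, 0.2192]
tcp_rot: [2.949, 0.0, 1.599]
ft_force: [0.8, 0.8, -0.0]
width: 0.0199
```

Run:
```python
from h import *
print(now()[0]); plan([.35,.252,.115],rackR(),5)
```

```text
[0.3982 0.225  0.2192]
t 4.83 dist 117.9 mm ang 1.4 deg w 19.9 f [ 0.8  0.8 -0. ]
[5.7, -13.3, 18.6, 0.004, 0.001, -0.003, 5.7, -13.2, 18.7, 0.004, 0.001, -0.003, 5.7, -13.1, 18.7, 0.004, 0.001, -0.003, 5.8, -13.0, 18.8, 0.004, 0.001, -0.003, 5.8, -13.0, 18.8, 0.004, 0.001, -0.003]
```

>>> {"method": "servo_tool", "body": {"commands": [12, -28, 8, 0, 0, 0, 10, -25, 15, 0, 0, 0, 5, -6, 24, 0, 0, 0, 1, 0, 24, 0, 0, 0, 0, 0, 20, 0, 0, 0]}}

```text
t: 5.25
position: [0.35, 0.2607, 0.1219]
tcp_rot: [2.94, -0.01, 1.61]
ft_force: [0.0, -0.0, -1.0]
width: 0.02
```

>>> {"method": "servo_tool", "body": {"commands": [0, 0, 2, 0, 0, 0, 0, 0, 0, 0, 0, 0, 0, 0, 0, 0, 0, 0, 0, 0, 0, 0, 0, 0, 0, 0, 0, 0, 0, 0]}}

```text
t: 5.67
position: [0.3503, 0.2598, 0.1211]
tcp_rot: [2.94, -0.008, 1.609]
ft_force: [-0.5, -0.2, -0.7]
width: 0.0197
```

Run:
```python
from h import *
print(now()[0]); plan([.35,.252,.115],rackR(),5)
pic('side','side3'); crop('pics/side3.png',80,40,240,230,3.1,'pics/s3.png')
```

```text
[0.3503 0.2598 0.1211]
t 5.67 dist 9.9 mm ang 1.6 deg w 19.7 f [-0.5 -0.2 -0.7]
[-1.6, -0.4, 1.2, 0.005, -0.001, -0.001, -1.6, -0.4, 1.2, 0.005, -0.001, -0.001, -1.6, -0.3, 1.2, 0.005, -0.001, -0.001, -1.6, -0.3, 1.2, 0.005, -0.001, -0.001, -1.6, -0.3, 1.2, 0.005, -0.001, -0.001]
```

View pics/s3.png

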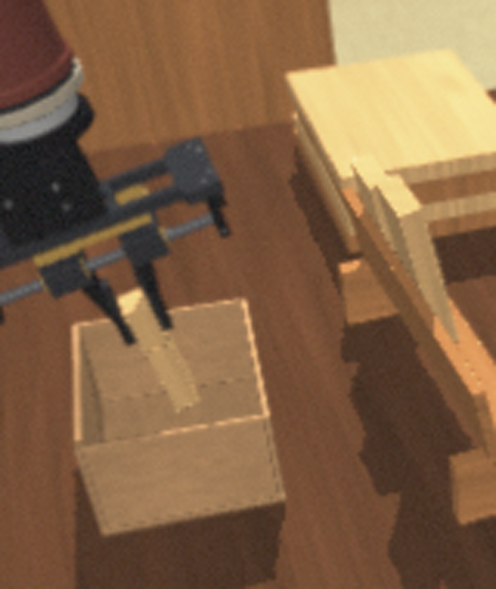

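>>> {"method": "servo_tool", "body": {"commands": [0, 0, 6, 0, 0, 0, 0, 0, 6, 0, 0, 0, 0, 0, 3, 0, 0, 0, 0, 0, 0, 0, 0, 0, 0, 0, 0, 0, 0, 0]}}

```text
t: 6.13
position: [0.3547, 0.2608, 0.1067]
tcp_rot: [2.938, -0.01, 1.608]
ft_force: [-1.3, 0.2, 0.2]
width: 0.0197
```

>>> {"method": "servo_tool", "body": {"commands": [0, 0, 0, 0, 0, 0, 0, 0, 0, 0, 0, 0, 0, 0, 0, 0, 0, 0, 0, 0, 0, 0, 0, 0, 0, 0, 0, 0, 0, 0], "grip": 50}}

```text
t: 6.55
position: [0.3548, 0.2609, 0.1069]
tcp_rot: [2.938, -0.01, 1.608]
ft_force: [0.1, 0.0, 0.2]
width: 0.0452
```

>>> {"method": "servo_tool", "body": {"commands": [0, 0, -20, 0, 0, 0, 0, 0, -35, 0, 0, 0, 0, 0, -40, 0, 0, 0, 0, 0, -40, 0, 0, 0, 0, 0, -10, 0, 0, 0]}}

```text
t: 6.97
position: [0.3226, 0.2557, 0.2512]
tcp_rot: [2.943, -0.004, 1.607]
ft_force: [0.2, 0.7, 0.9]
width: 0.0499
```

Run:
```python
from h import *
print(now()[0]); 
pic('side','side4'); crop('pics/side4.png',80,40,240,230,3.1,'pics/s4.png')
# block: axis
a=np.array([.0230,-.1396,0]);a/=np.linalg.norm(a)  # toward low-y end
w=np.array([-a[1],a[0],0]);w=w if w[0]>0 else -w; print(a,w)
B=np.array([.4606,-.0589,0])
R=frame(w,[0,0,-1]); print(R.as_euler('xyz'))
plan(B+[0,0,.12],R,15)
```

```text
[0.3226 0.2557 0.2512]
[ 0.1626 -0.9867  0.    ] [0.9867 0.1626 0.    ]
[3.1416 0.     1.7341]
t 7.02 dist 367.8 mm ang 13.5 deg w 50.0 f [0.7 0.1 1.7]
[-21.3, 6.5, 10.1, 0.013, 0.001, -0.008, -21.4, 6.5, 10.0, 0.013, 0.001, -0.008, -21.5, 6.4, 9.9, 0.013, 0.001, -0.008, -21.5, 6.4, 9.8, 0.013, 0.001, -0.008, -21.6, 6.3, 9.8, 0.013, 0.001, -0.008]
[-21.6, 6.3, 9.7, 0.013, 0.001, -0.008, -21.7, 6.2, 9.6, 0.013, 0.001, -0.008, -21.8, 6.2, 9.5, 0.013, 0.001, -0.008, -21.8, 6.1, 9.4, 0.013, 0.001, -0.008, -21.9, 6.1, 9.3, 0.013, 0.001, -0.008]
[-21.9, 6.0, 9.2, 0.013, 0.001, -0.008, -22.0, 5.9, 9.1, 0.013, 0.001, -0.008, -22.0, 5.9, 9.0, 0.013, 0.001, -0.008, -22.1, 5.8, 8.9, 0.013, 0.001, -0.008, -22.1, 5.7, 8.8, 0.013, 0.001, -0.008]
```

View pics/s4.png

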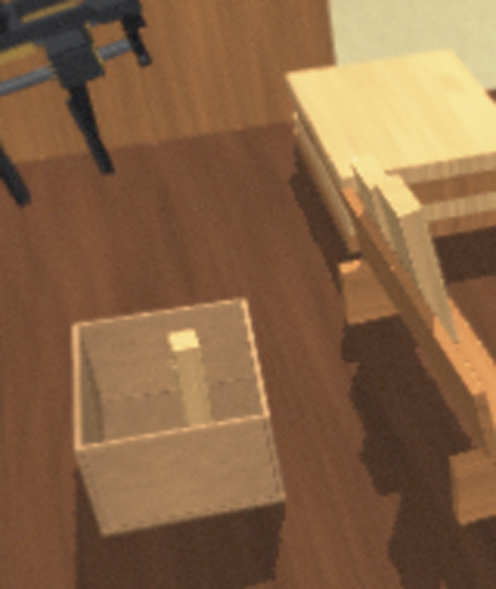

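>>> {"method": "servo_tool", "body": {"commands": [-33, 11, 8, 0.026, 0.002, -0.016, -35, 11, 8, 0.026, 0.002, -0.016, -36, 11, 12, 0.026, 0.002, -0.016, -36, 11, 15, 0.026, 0.002, -0.016, -36, 11, 15, 0.026, 0.002, -0.016], "grip": 87}}

```text
t: 7.43
position: [0.3994, 0.0885, 0.2039]
tcp_rot: [3.065, -0.012, 1.708]
ft_force: [2.3, 0.8, -0.2]
width: 0.0754
```

```bash
cat >> h.py <<'E'
Bx=np.array([.4606,-.0589,0]); Rb=frame([.9867,.1626,0],[0,0,-1])
E
python3 - <<'E'
from h import *
plan(Bx+[0,0,.09],Rb,5)
E
```

```text
t 7.43 dist 196.0 mm ang 4.7 deg w 75.4 f [ 2.3  0.8 -0.2]
[-31.1, 6.4, 22.9, 0.015, -0.002, -0.005, -31.1, 6.6, 22.9, 0.015, -0.002, -0.005, -31.1, 6.7, 22.9, 0.015, -0.002, -0.005, -31.1, 6.9, 22.9, 0.015, -0.002, -0.005, -31.1, 7.1, 22.8, 0.015, -0.002, -0.005]
```

>>> {"method": "servo_tool", "body": {"commands": [-34, 7, 22, 0.016, 0, -0.005, -34, 7, 22, 0.016, 0, -0.005, -34, 7, 22, 0.016, 0, -0.005, -27, 7, 22, 0.016, 0, -0.005, -12, 5, 15, 0.01, 0, -0.005]}}

```text
t: 7.85
position: [0.4594, -0.0542, 0.1003]
tcp_rot: [3.132, -0.012, 1.728]
ft_force: [-0.7, 1.5, 0.8]
width: 0.087
```

>>> {"method": "servo_tool", "body": {"commands": [0, 0, 0, 0, 0, 0, 0, 0, 0, 0, 0, 0, 0, 0, 0, 0, 0, 0, 0, 0, 0, 0, 0, 0, 0, 0, 0, 0, 0, 0]}}

```text
t: 8.27
position: [0.4576, -0.0566, 0.0976]
tcp_rot: [3.138, -0.007, 1.723]
ft_force: [-0.3, -0.3, -0.3]
width: 0.0867
```

Run:
```python
from h import *
plan(Bx+[0,0,.05],Rb,5)
```

```text
t 8.27 dist 47.8 mm ang 0.8 deg w 86.7 f [-0.3 -0.3 -0.3]
[-0.6, 0.5, 9.5, 0.001, -0.001, -0.002, -0.6, 0.5, 9.5, 0.001, -0.001, -0.002, -0.6, 0.5, 9.5, 0.001, -0.001, -0.002, -0.6, 0.5, 9.5, 0.001, -0.001, -0.002, -0.6, 0.5, 9.5, 0.001, -0.001, -0.002]
```

>>> {"method": "servo_tool", "body": {"commands": [-2, 1.5, 12, 0, -0.003, -0.006, -1, 1, 16, 0, -0.003, -0.005, 0, 0.5, 16, 0, 0, 0, 0, 0, 16, 0, 0, 0, 0, 0, 8, 0, 0, 0]}}

```text
t: 8.68
position: [0.4656, -0.0516, 0.0329]
tcp_rot: [3.124, -0.01, 1.744]
ft_force: [-1.3, 0.3, 0.1]
width: 0.087
```

Run:
```python
from h import *
print(now()[0])
plan(Bx+[0,0,.004],Rb,5)
pic('side','side5'); crop('pics/side5.png',160,180,290,310,4.4,'pics/s5.png')
```

```text
[ 0.4656 -0.0516  0.0329]
t 8.68 dist 30.2 mm ang 1.3 deg w 87.0 f [-1.3  0.3  0.1]
[-1.3, -1.3, 5.7, 0.003, -0.002, 0.002, -1.3, -1.3, 5.8, 0.003, -0.002, 0.002, -1.3, -1.3, 5.8, 0.003, -0.002, 0.002, -1.3, -1.3, 5.8, 0.003, -0.002, 0.002, -1.3, -1.3, 5.8, 0.003, -0.002, 0.002]
```

View pics/s5.png

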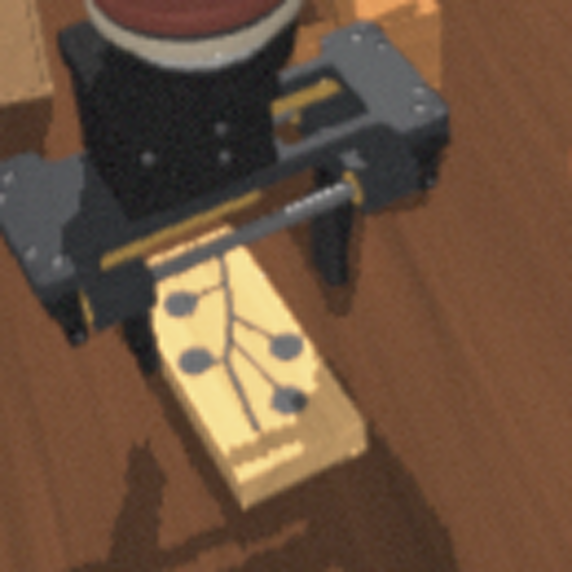

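>>> {"method": "servo_tool", "body": {"commands": [-3, -3, 5, 0.006, -0.004, 0, -3, -2, 7, 0.006, -0.004, 0, -1, -1, 8, 0, 0, 0, 0, 0, 6, 0, 0, 0, 0, 0, 1, 0, 0, 0]}}

```text
t: 9.15
position: [0.4617, -0.0582, 0.0053]
tcp_rot: [3.135, -0.003, 1.746]
ft_force: [-0.6, -0.4, -0.7]
width: 0.0868
```

>>> {"method": "servo_tool", "body": {"commands": [0, 0, 0, 0, 0, 0, 0, 0, 0, 0, 0, 0, 0, 0, 0, 0, 0, 0, 0, 0, 0, 0, 0, 0, 0, 0, 0, 0, 0, 0]}}

```text
t: 9.57
position: [0.4621, -0.0586, 0.0056]
tcp_rot: [3.134, -0.003, 1.745]
ft_force: [0.3, 1.0, -0.0]
width: 0.0872
```

Run:
```python
from h import *
print(now()[0])
plan(Bx+[0,0,.004],Rb,5)
```

```text
[ 0.4621 -0.0586  0.0056]
t 9.57 dist 2.2 mm ang 0.8 deg w 87.2 f [ 0.3  1.  -0. ]
[-0.0, -0.3, 0.3, 0.001, -0.001, 0.002, -0.0, -0.3, 0.3, 0.001, -0.001, 0.002, -0.0, -0.3, 0.3, 0.001, -0.001, 0.002, -0.0, -0.3, 0.3, 0.001, -0.001, 0.002, -0.0, -0.3, 0.3, 0.001, -0.001, 0.002]
```

>>> {"method": "servo_tool", "body": {"commands": [0, -1, 2, 0.005, 0, 0.008, 0, 0, 0, 0, 0, 0, 0, 0, 0, 0, 0, 0, 0, 0, 0, 0, 0, 0, 0, 0, 0, 0, 0, 0], "grip": 55}}

```text
t: 9.98
position: [0.4614, -0.0585, 0.0038]
tcp_rot: [3.139, -0.003, 1.737]
ft_force: [1.8, -0.7, 2.7]
width: 0.0615
```

>>> {"method": "servo_tool", "body": {"commands": [0, 0, 0, 0, 0, 0, 0, 0, 0, 0, 0, 0, 0, 0, 0, 0, 0, 0, 0, 0, 0, 0, 0, 0, 0, 0, 0, 0, 0, 0], "grip": 50}}

```text
t: 10.4
position: [0.4614, -0.0585, 0.0039]
tcp_rot: [3.139, -0.003, 1.737]
ft_force: [0.2, -0.1, -0.3]
width: 0.0619
```

>>> {"method": "servo_tool", "body": {"commands": [0, 0, -5, 0, 0, 0, 0, 0, -15, 0, 0, 0, 0, 0, -30, 0, 0, 0, 0, 0, -35, 0, 0, 0, 0, 0, -30, 0, 0, 0]}}

```text
t: 10.82
position: [0.4554, -0.0606, 0.1175]
tcp_rot: [-3.129, 0.001, 1.734]
ft_force: [1.1, 0.9, -1.1]
width: 0.0619
```

Run:
```python
from h import *
print(now()[0],now()[2]['tcp_rot'],now()[2]['width'])
pic('side','side6'); crop('pics/side6.png',160,130,290,310,3.3,'pics/s6.png')
```

```text
[ 0.4554 -0.0606  0.1175] [-3.1294  0.0014  1.7341] 0.061863255281066426
```

View pics/s6.png

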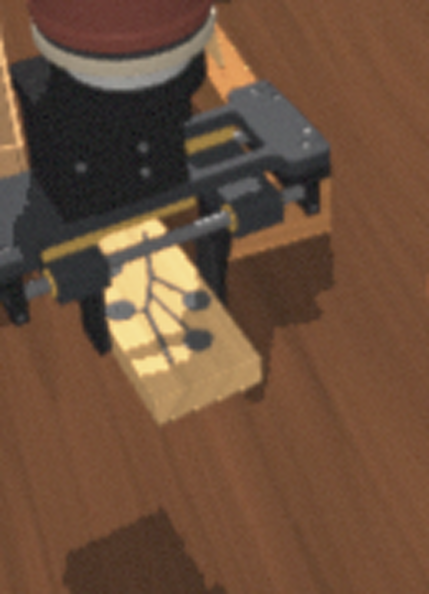

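```bash
cat >> h.py <<'E'
psi=np.radians(-116); sx=np.array([np.cos(psi),np.sin(psi),0]); sy=np.array([-sx[1],sx[0],0])
c48,s48=np.cos(np.radians(48)),np.sin(np.radians(48))
u=c48*sx+[0,0,s48]; nn=-s48*sx+[0,0,c48]; T=np.array([.5752,-.2774,.022])
Rs=frame(sy,-nn)   # placing on stand
def TS(along=.070,out=.0039,lat=0): return T+along*u+out*nn+lat*sy
E
python3 - <<'E'
from h import *
print(onz('top',[(339,93),(357,101),(337,111)],.185),onz('top',[(336,115)],.1), onz('side',[(371,209),(389,200),(367,222)],.185))
print(sy,u,nn,TS(),TS(.08,.07))
plan(TS(.08,.08)+[0,0,.06],Rs,15)
E
```

```text
[[ 0.7696 -0.1642  0.185 ]
 [ 0.7501 -0.2038  0.185 ]
 [ 0.7281 -0.1587  0.185 ]] [[ 0.7445 -0.1743  0.1   ]] [[ 0.7199 -0.187   0.185 ]
 [ 0.7626 -0.1786  0.185 ]
 [ 0.696  -0.2115  0.185 ]]
[ 0.8988 -0.4384  0.    ] [-0.2933 -0.6014  0.7431] [0.3258 0.6679 0.6691] [ 0.5559 -0.3169  0.0766] [ 0.5745 -0.2788  0.1283]
t 10.87 dist 253.0 mm ang 58.8 deg w 61.9 f [ 4.7 -2.7  3. ]
[-15.2, 5.6, -4.9, 0.017, -0.054, 0.039, -15.2, 6.1, -4.1, 0.017, -0.054, 0.039, -15.1, 6.6, -3.4, 0.017, -0.054, 0.039, -15.0, 7.1, -2.7, 0.017, -0.054, 0.039, -14.9, 7.7, -2.0, 0.017, -0.054, 0.039]
[-14.7, 8.2, -1.4, 0.017, -0.054, 0.039, -14.4, 8.8, -0.7, 0.017, -0.054, 0.039, -14.1, 9.3, -0.1, 0.017, -0.054, 0.039, -13.7, 9.8, 0.5, 0.017, -0.054, 0.039, -13.3, 10.4, 1.0, 0.017, -0.054, 0.039]
[-12.8, 10.9, 1.5, 0.017, -0.054, 0.039, -12.3, 11.4, 2.0, 0.017, -0.054, 0.039, -11.7, 11.9, 2.5, 0.017, -0.054, 0.039, -11.1, 12.4, 2.9, 0.017, -0.054, 0.039, -10.4, 12.9, 3.2, 0.017, -0.054, 0.039]
```

Run:
```python
from h import *
plan(TS(.08,.045)+[-.01,0,.045],Rs,15)
```

```text
t 10.87 dist 256.3 mm ang 58.8 deg w 61.9 f [ 4.7 -2.7  3. ]
[-16.5, 3.9, -2.3, 0.017, -0.054, 0.039, -16.4, 4.5, -1.5, 0.017, -0.054, 0.039, -16.3, 5.1, -0.7, 0.017, -0.054, 0.039, -16.1, 5.8, 0.1, 0.017, -0.054, 0.039, -15.8, 6.4, 0.9, 0.017, -0.054, 0.039]
[-15.5, 7.0, 1.6, 0.017, -0.054, 0.039, -15.1, 7.6, 2.3, 0.017, -0.054, 0.039, -14.7, 8.3, 3.0, 0.017, -0.054, 0.039, -14.2, 8.9, 3.6, 0.017, -0.054, 0.039, -13.6, 9.5, 4.2, 0.017, -0.054, 0.039]
[-13.0, 10.1, 4.7, 0.017, -0.054, 0.039, -12.3, 10.6, 5.3, 0.017, -0.054, 0.039, -11.6, 11.2, 5.7, 0.017, -0.054, 0.039, -10.8, 11.7, 6.1, 0.017, -0.054, 0.039, -10.0, 12.2, 6.5, 0.017, -0.054, 0.039]
```

>>> {"method": "servo_tool", "body": {"commands": [-16, 4, -8, 0.017, -0.054, 0.039, -16, 4.5, -8, 0.017, -0.054, 0.039, -16, 5, -6, 0.017, -0.054, 0.039, -16, 6, -4, 0.017, -0.054, 0.039, -16, 6.5, 0, 0.017, -0.054, 0.039]}}

```text
t: 11.28
position: [0.4927, -0.1382, 0.162]
tcp_rot: [-3.084, 0.277, 1.536]
ft_force: [0.5, -0.1, -1.4]
width: 0.0615
```

>>> {"method": "servo_tool", "body": {"commands": [-15.5, 7, 1.5, 0.017, -0.054, 0.039, -15, 7.5, 2.5, 0.017, -0.054, 0.039, -14.5, 8.5, 3, 0.017, -0.054, 0.039, -14, 9, 3.5, 0.017, -0.054, 0.039, -13.5, 9.5, 4, 0.017, -0.054, 0.039]}}

```text
t: 11.7
position: [0.5269, -0.2183, 0.1757]
tcp_rot: [-3.084, 0.569, 1.33]
ft_force: [0.3, -0.1, -0.8]
width: 0.0618
```

Run:
```python
from h import *
print(now()[0],now()[2]['joint_pos'])
plan(TS(.08,.045)+[-.01,0,.045],Rs,5)
```

```text
[ 0.5269 -0.2183  0.1757] [-0.8105  0.4589  1.0093  1.7668  0.1884  1.2323 -0.1604]
t 11.70 dist 84.8 mm ang 18.5 deg w 61.8 f [ 0.3 -0.1 -0.8]
[-9.4, 10.0, 10.0, 0.016, -0.052, 0.034, -8.5, 10.5, 10.3, 0.016, -0.052, 0.034, -7.6, 10.9, 10.5, 0.016, -0.052, 0.034, -6.6, 11.3, 10.7, 0.016, -0.052, 0.034, -5.7, 11.7, 10.9, 0.016, -0.052, 0.034]
```

>>> {"method": "servo_tool", "body": {"commands": [-10, 10, 8, 0.016, -0.052, 0.034, -9, 10.5, 8, 0.016, -0.052, 0.034, -8, 11, 8, 0.016, -0.052, 0.034, -7, 11, 8, 0.016, -0.052, 0.034, -5, 9, 6, 0.014, -0.05, 0.03]}}

```text
t: 12.12
position: [0.5601, -0.2886, 0.168]
tcp_rot: [3.136, 0.844, 1.113]
ft_force: [0.4, -0.2, -1.4]
width: 0.0618
```

>>> {"method": "servo_tool", "body": {"commands": [0, 0, 0, 0, 0, 0, 0, 0, 0, 0, 0, 0, 0, 0, 0, 0, 0, 0, 0, 0, 0, 0, 0, 0, 0, 0, 0, 0, 0, 0]}}

```text
t: 12.53
position: [0.5601, -0.2877, 0.1659]
tcp_rot: [3.141, 0.846, 1.118]
ft_force: [-0.9, 0.2, -0.7]
width: 0.0616
```

Run:
```python
from h import *
print(now()[0],now()[2]['joint_pos'])
plan(TS(.076,.025),Rs,5)
for n in('side','top'): pic(n,n+'7')
crop('pics/top7.png',270,90,430,250,3.7,'pics/a.png')
crop('pics/side7.png',200,200,400,384,3.2,'pics/b.png')
cv2.imwrite('pics/ab7.png',np.hstack([cv2.resize(cv2.imread('pics/a.png'),(400,400)),cv2.resize(cv2.imread('pics/b.png'),(400,370))[:400] if 0 else cv2.copyMakeBorder(cv2.resize(cv2.imread('pics/b.png'),(400,368)),0,32,0,0,0)]))
```

```text
[ 0.5601 -0.2877  0.1659] [-0.6841  0.7737  1.0109  1.6006  0.1951  1.2836 -0.2893]
t 12.53 dist 73.1 mm ang 0.4 deg w 61.6 f [-0.9  0.2 -0.7]
[8.4, 1.8, 11.8, 0.0, 0.002, 0.0, 8.4, 1.8, 11.8, 0.0, 0.002, 0.0, 8.4, 1.8, 11.9, 0.0, 0.002, 0.0, 8.3, 1.8, 11.9, 0.0, 0.002, 0.0, 8.3, 1.8, 11.9, 0.0, 0.002, 0.0]
```

View pics/ab7.png

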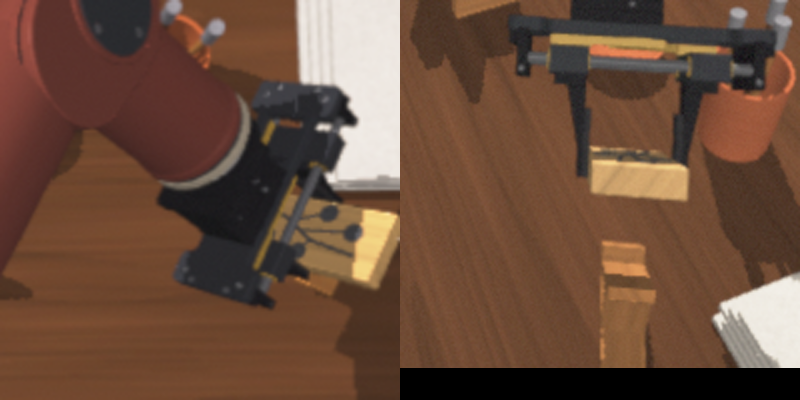

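>>> {"method": "servo_tool", "body": {"commands": [9, 2, 10, 0, 0.002, 0, 9, 2, 12, 0, 0.002, 0, 9, 2, 13, 0, 0.002, 0, 8, 2, 13, 0, 0.002, 0, 5, 1, 8, 0, 0, 0]}}

```text
t: 13.05
position: [0.5635, -0.305, 0.0944]
tcp_rot: [3.135, 0.83, 1.115]
ft_force: [-0.5, 0.1, -1.5]
width: 0.0616
```

>>> {"method": "servo_tool", "body": {"commands": [0, 0, 0, 0, 0, 0, 0, 0, 0, 0, 0, 0, 0, 0, 0, 0, 0, 0, 0, 0, 0, 0, 0, 0, 0, 0, 0, 0, 0, 0]}}

```text
t: 13.47
position: [0.5616, -0.3058, 0.0916]
tcp_rot: [3.14, 0.832, 1.117]
ft_force: [-0.4, -0.2, -0.9]
width: 0.0615
```

Run:
```python
from h import *
print(now()[0],now()[2]['joint_pos'])
plan(TS(.076,.007),Rs,5)
for n in('side','top'): pic(n,n+'8')
crop('pics/top8.png',270,90,430,250,3.7,'pics/a.png')
crop('pics/side8.png',250,224,410,384,5,'pics/b.png')
cv2.imwrite('pics/ab8.png',np.hstack([cv2.resize(cv2.imread('pics/'+x+'.png'),(400,400)) for x in 'ab']))
```

```text
[ 0.5616 -0.3058  0.0916] [-0.6215  0.8556  0.9539  1.6323  0.1493  1.1676 -0.3185]
t 13.47 dist 16.5 mm ang 0.4 deg w 61.5 f [-0.4 -0.2 -0.9]
[-0.7, -0.1, 3.2, 0.0, -0.001, 0.0, -0.7, -0.1, 3.2, 0.0, -0.001, 0.0, -0.7, -0.1, 3.2, 0.0, -0.001, 0.0, -0.7, -0.1, 3.2, 0.0, -0.001, 0.0, -0.6, -0.1, 3.2, 0.0, -0.001, 0.0]
```

View pics/ab8.png

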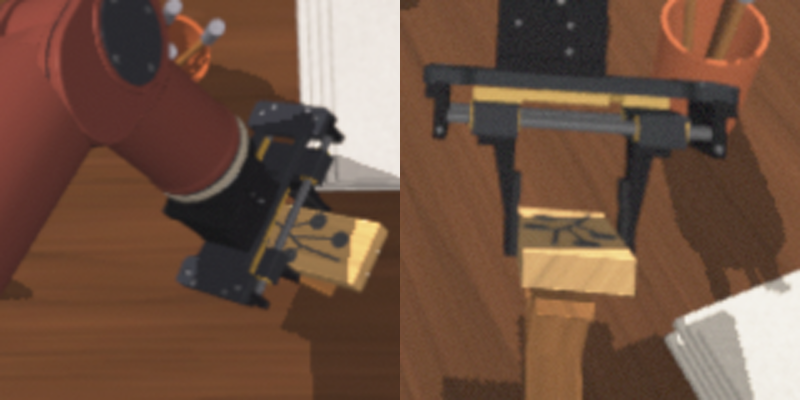

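Run:
```python
from h import *
p,R,s=now(); M=R.as_matrix()
# block underside upper-end corners in tool frame: x=-70 (upslope = -tool x?), y=+-31, z=3.9
print(M[:,0]@u, M[:,1]@sy)
for x in(-.07,):
    X=[p+M@[x,y,z] for y in(-.031,.031) for z in(.0039,-.0161)]
    print(proj('side',X),proj('top',X))
    X=[TS(.140,0,y) for y in(-.031,.031)]; 
crop('pics/side8.png',280,300,320,350,12,'pics/c8.png')
crop('pics/side8.png',290,295,350,355,10,'pics/c8.png')
```

```text
-0.9999814991568619 0.9999977525107456
[[298.167  339.0757]
 [298.8341 324.1109]
 [343.4205 342.7529]
 [343.8627 327.6407]] [[414.177  207.0207]
 [410.5511 204.0005]
 [425.06   182.7742]
 [421.6175 179.4001]]
```

View pics/c8.png

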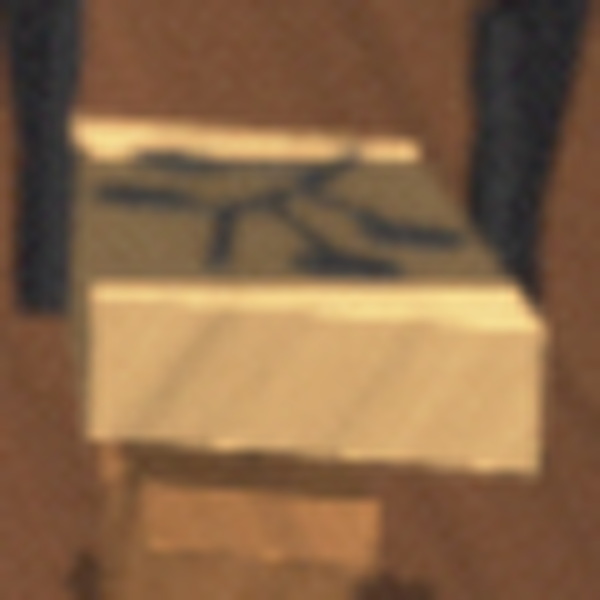

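>>> {"method": "servo_tool", "body": {"commands": [-2, -1, 4, 0, 0, 0, -1, 0, 5, 0, 0, 0, 0, 0, 4, 0, 0, 0, 0, 0, 2, 0, 0, 0, 0, 0, 0, 0, 0, 0]}}

```text
t: 13.98
position: [0.555, -0.3181, 0.0839]
tcp_rot: [3.137, 0.831, 1.116]
ft_force: [0.6, -0.3, -1.4]
width: 0.0615
```

>>> {"method": "servo_tool", "body": {"commands": [0, 0, 0, 0, 0, 0, 0, 0, 0, 0, 0, 0, 0, 0, 0, 0, 0, 0, 0, 0, 0, 0, 0, 0, 0, 0, 0, 0, 0, 0]}}

```text
t: 14.4
position: [0.5549, -0.3182, 0.0838]
tcp_rot: [3.138, 0.831, 1.116]
ft_force: [-0.5, -0.1, -1.7]
width: 0.0617
```

```bash
cat >> h.py <<'E'
def st_coord():
    p,R,s=now(); d=p-T; print('along %.1f out %.1f lat %.1f'%(1e3*d@u,1e3*d@nn,1e3*d@sy),'f(u,n,y)',np.round([s['ft_force']@v for v in(u,nn,sy)],1))
E
python3 - <<'E'
from h import *
st_coord()
plan(TS(.07,.0039,-.001),Rs,5)
E
```

```text
along 76.4 out 7.5 lat -0.3 f(u,n,y) [-1.1 -1.4 -0.4]
t 14.40 dist 7.4 mm ang 0.4 deg w 61.7 f [-0.5 -0.1 -1.7]
[1.3, -0.1, 0.7, 0.001, -0.001, -0.0, 1.3, -0.1, 0.7, 0.001, -0.001, -0.0, 1.3, -0.1, 0.7, 0.001, -0.001, -0.0, 1.3, -0.1, 0.7, 0.001, -0.001, -0.0, 1.3, -0.1, 0.7, 0.001, -0.001, -0.0]
```

>>> {"method": "servo_tool", "body": {"commands": [1, -0.5, 1, 0, 0, 0, 1.5, 0, 1, 0, 0, 0, 1.5, 0, 1, 0, 0, 0, 0, 0, 0, 0, 0, 0, 0, 0, 0, 0, 0, 0]}}

```text
t: 14.82
position: [0.555, -0.3171, 0.0782]
tcp_rot: [3.138, 0.83, 1.117]
ft_force: [-0.2, 0.4, -1.7]
width: 0.0616
```

Run:
```python
from h import *
st_coord()
```

```text
along 71.6 out 4.5 lat -0.7 f(u,n,y) [-1.4 -0.9 -0.3]
```

>>> {"method": "servo_tool", "body": {"commands": [1, 0, 0.5, 0, 0, 0, 1, 0, 0.5, 0, 0, 0, 0, 0, 0, 0, 0, 0, 0, 0, 0, 0, 0, 0, 0, 0, 0, 0, 0, 0]}}

```text
t: 15.23
position: [0.5555, -0.3169, 0.0774]
tcp_rot: [3.137, 0.832, 1.116]
ft_force: [-0.7, -0.7, -0.6]
width: 0.0616
```

Run:
```python
from h import *
st_coord()
```

```text
along 70.7 out 4.3 lat -0.4 f(u,n,y) [ 0.2 -1.1 -0.3]
```

>>> {"method": "servo_tool", "body": {"commands": [1, 0, 1, 0, 0, 0, 1, 0, 1, 0, 0, 0, 1, 0, 1, 0, 0, 0, 0, 0, 0, 0, 0, 0, 0, 0, 0, 0, 0, 0]}}

```text
t: 15.65
position: [0.5559, -0.3168, 0.0775]
tcp_rot: [3.136, 0.836, 1.114]
ft_force: [-0.5, -0.5, -0.8]
width: 0.0619
```

Run:
```python
from h import *
st_coord()
pic('side','side9')
crop('pics/side9.png',270,280,370,384,5.5,'pics/c9.png')
```

```text
along 70.6 out 4.5 lat -0.1 f(u,n,y) [-0.1 -1.1 -0.2]
```

View pics/c9.png

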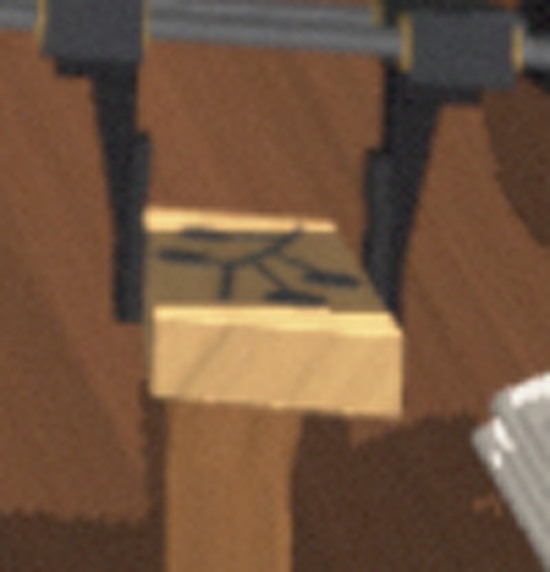

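>>> {"method": "servo_tool", "body": {"commands": [0, 0, 0, 0, 0, 0, 0, 0, 0, 0, 0, 0, 0, 0, 0, 0, 0, 0, 0, 0, 0, 0, 0, 0, 0, 0, 0, 0, 0, 0], "grip": 87}}

```text
t: 16.12
position: [0.5555, -0.3175, 0.0772]
tcp_rot: [3.136, 0.836, 1.114]
ft_force: [-1.1, 0.0, -0.3]
width: 0.084
```

>>> {"method": "servo_tool", "body": {"commands": [0, 0, 0, 0, 0, 0, 0, 0, 0, 0, 0, 0, 0, 0, 0, 0, 0, 0, 0, 0, 0, 0, 0, 0, 0, 0, 0, 0, 0, 0]}}

```text
t: 16.53
position: [0.5554, -0.3176, 0.0772]
tcp_rot: [3.136, 0.836, 1.114]
ft_force: [-0.7, -0.2, 0.5]
width: 0.087
```

Run:
```python
from h import *
st_coord()
pic('side','side10')
crop('pics/side10.png',270,280,370,384,5.5,'pics/c10.png')
```

```text
along 71.0 out 3.6 lat -0.1 f(u,n,y) [ 0.7  0.  -0.5]
```

View pics/c10.png

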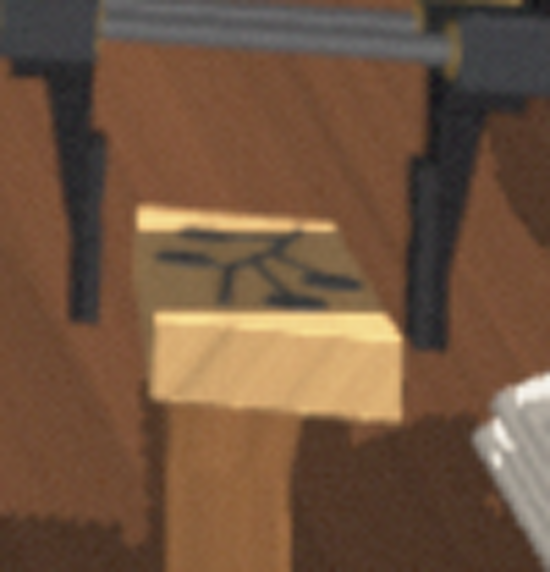

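>>> {"method": "servo_tool", "body": {"commands": [0, 0, -6, 0, 0, 0, 0, 0, -10, 0, 0, 0, 0, 0, -14, 0, 0, 0, 0, 0, -14, 0, 0, 0, -4, 0, -8, 0, 0, 0]}}

```text
t: 17.0
position: [0.5709, -0.283, 0.1167]
tcp_rot: [3.14, 0.838, 1.115]
ft_force: [-0.6, 0.3, -0.1]
width: 0.0869
```

```bash
cat >> h.py <<'E'
Rg=frame(nn,-u)
def yawed(deg): a=np.radians(deg); return frame([np.cos(a),np.sin(a),0],[0,0,-1])
E
python3 - <<'E'
from h import *
st_coord(); print(now()[0])
plan([.53,-.31,.27],yawed(10),15)
E
```

```text
along 75.0 out 58.3 lat -1.5 f(u,n,y) [-0.1 -0.1 -0.6]
[ 0.5709 -0.283   0.1167]
t 17.00 dist 160.9 mm ang 59.4 deg w 86.9 f [-0.6  0.3 -0.1]
[-9.5, -1.6, -4.7, -0.017, 0.054, -0.039, -9.1, -1.9, -5.3, -0.017, 0.054, -0.039, -8.8, -2.2, -5.8, -0.017, 0.054, -0.039, -8.3, -2.4, -6.3, -0.017, 0.054, -0.039, -7.9, -2.6, -6.8, -0.017, 0.054, -0.039]
[-7.4, -2.8, -7.2, -0.017, 0.054, -0.039, -6.9, -2.9, -7.7, -0.017, 0.054, -0.039, -6.3, -3.1, -8.1, -0.017, 0.054, -0.039, -5.8, -3.2, -8.5, -0.017, 0.054, -0.039, -5.2, -3.2, -8.8, -0.017, 0.054, -0.039]
[-4.6, -3.3, -9.1, -0.017, 0.054, -0.039, -3.9, -3.3, -9.4, -0.017, 0.054, -0.039, -3.3, -3.2, -9.7, -0.017, 0.054, -0.039, -2.6, -3.2, -9.9, -0.017, 0.054, -0.039, -2.0, -3.1, -10.1, -0.017, 0.054, -0.039]
```

>>> {"method": "servo_tool", "body": {"commands": [-20, -1.5, -18, 0, 0, 0, -20, -2, -20, -0.017, 0.054, -0.039, -18, -2, -18, -0.025, 0.08, -0.058, -12, -2.5, -12, -0.025, 0.08, -0.058, -6, -2.5, -8, -0.025, 0.08, -0.058]}}

```text
t: 17.42
position: [0.5676, -0.2714, 0.227]
tcp_rot: [-3.061, 0.53, 1.402]
ft_force: [0.1, -1.0, -1.1]
width: 0.087
```

Run:
```python
from h import *
st_coord(); print(now()[0],now()[2]['joint_pos'])
plan([.53,-.31,.27],yawed(20),5)
plan(TS(.21,.010),Rg,15)
pic('side','side11')
```

```text
along 151.0 out 138.7 lat -9.5 f(u,n,y) [-0.2 -1.3  0.5]
[ 0.5676 -0.2714  0.227 ] [-0.6394  0.47    0.9675  1.6022  0.1586  1.2897  0.0416]
t 17.42 dist 68.9 mm ang 43.3 deg w 87.0 f [ 0.1 -1.  -1.1]
[-12.0, -6.3, -2.4, -0.043, 0.1, -0.105, -11.0, -7.4, -3.9, -0.043, 0.1, -0.105, -9.7, -8.3, -5.2, -0.043, 0.1, -0.105, -8.2, -9.0, -6.5, -0.043, 0.1, -0.105, -6.5, -9.5, -7.6, -0.043, 0.1, -0.105]
t 17.42 dist 141.9 mm ang 99.3 deg w 87.0 f [ 0.1 -1.  -1.1]
[-6.2, -1.4, 7.0, -0.068, 0.058, -0.073, -6.5, -2.3, 6.5, -0.068, 0.058, -0.073, -6.6, -3.2, 6.0, -0.068, 0.058, -0.073, -6.7, -4.1, 5.3, -0.068, 0.058, -0.073, -6.6, -4.9, 4.6, -0.068, 0.058, -0.073]
[-6.5, -5.7, 3.9, -0.068, 0.058, -0.073, -6.3, -6.4, 3.1, -0.068, 0.058, -0.073, -5.9, -7.0, 2.3, -0.068, 0.058, -0.073, -5.5, -7.5, 1.5, -0.068, 0.058, -0.073, -5.0, -8.0, 0.6, -0.068, 0.058, -0.073]
[-4.4, -8.4, -0.2, -0.068, 0.058, -0.073, -3.8, -8.6, -1.0, -0.068, 0.058, -0.073, -3.1, -8.8, -1.8, -0.068, 0.058, -0.073, -2.3, -8.8, -2.6, -0.068, 0.058, -0.073, -1.5, -8.8, -3.3, -0.068, 0.058, -0.073]
```

View pics/side11.png

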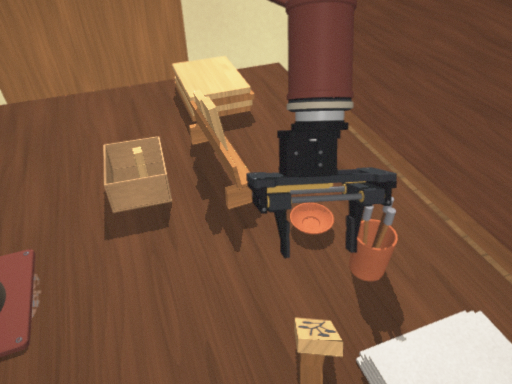

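>>> {"method": "servo_tool", "body": {"commands": [-7, -2, 0, -0.068, 0.058, -0.073, -8, -4, 0, -0.068, 0.058, -0.073, -9, -5, 0, -0.068, 0.058, -0.073, -9, -6, 0, -0.068, 0.058, -0.073, -9, -7, 0, -0.068, 0.058, -0.073], "grip": 50}}

```text
t: 17.88
position: [0.5469, -0.311, 0.2486]
tcp_rot: [3.015, 0.24, 1.818]
ft_force: [-0.1, -0.7, -0.8]
width: 0.0619
```

Run:
```python
from h import *
st_coord(); print(now()[0],now()[2]['joint_pos'])
plan(TS(.21,.010),Rg,10)
```

```text
along 196.9 out 120.0 lat -10.7 f(u,n,y) [-0.2 -1.1  0.2]
[ 0.5469 -0.311   0.2486] [-0.4726  0.1068  0.9249  1.7612  0.0198  1.0649  0.6935]
t 17.88 dist 111.3 mm ang 64.8 deg w 61.9 f [-0.1 -0.7 -0.8]
[-5.9, -6.0, 7.3, -0.067, 0.058, -0.071, -5.8, -6.9, 6.5, -0.067, 0.058, -0.071, -5.7, -7.7, 5.7, -0.067, 0.058, -0.071, -5.4, -8.4, 4.9, -0.067, 0.058, -0.071, -5.0, -9.1, 4.0, -0.067, 0.058, -0.071]
[-4.6, -9.7, 3.1, -0.067, 0.058, -0.071, -4.0, -10.1, 2.2, -0.067, 0.058, -0.071, -3.4, -10.5, 1.3, -0.067, 0.058, -0.071, -2.7, -10.8, 0.4, -0.067, 0.058, -0.071, -1.9, -11.0, -0.5, -0.067, 0.058, -0.071]
```

>>> {"method": "servo_tool", "body": {"commands": [-6, -7, 3, -0.067, 0.058, -0.071, -6, -8, 3, -0.067, 0.058, -0.071, -6, -9, 3, -0.067, 0.058, -0.071, -6, -10, 3, -0.067, 0.058, -0.071, -6, -11, 3, -0.067, 0.058, -0.071]}}

```text
t: 18.3
position: [0.5237, -0.3505, 0.2373]
tcp_rot: [2.782, 0.072, 2.163]
ft_force: [0.5, 0.3, -0.8]
width: 0.0504
```

Run:
```python
from h import *
st_coord(); print(now()[0],now()[2]['joint_pos'])
plan(TS(.21,.010),Rg,5)
```

```text
along 219.0 out 78.5 lat -14.2 f(u,n,y) [-0.9 -0.1  0.3]
[ 0.5237 -0.3505  0.2373] [-0.0721  0.2307  0.9161  1.7172 -0.5671  1.2053  1.6122]
t 18.30 dist 70.6 mm ang 37.6 deg w 50.4 f [ 0.5  0.3 -0.8]
[-6.2, -9.8, 8.1, -0.077, 0.067, -0.083, -5.8, -10.9, 6.9, -0.077, 0.067, -0.083, -5.3, -11.8, 5.6, -0.077, 0.067, -0.083, -4.6, -12.6, 4.3, -0.077, 0.067, -0.083, -3.8, -13.2, 3.1, -0.077, 0.067, -0.083]
```

>>> {"method": "servo_tool", "body": {"commands": [-3, -8, 3, -0.04, 0.034, -0.042, -3, -8, 3, -0.04, 0.034, -0.042, -3, -8, 3, -0.04, 0.034, -0.042, -3, -8, 3, -0.04, 0.034, -0.042, -1, -4, 2, -0.03, 0.03, -0.03]}}

```text
t: 18.72
position: [0.5079, -0.3841, 0.2105]
tcp_rot: [2.589, 0.01, 2.421]
ft_force: [0.3, -0.1, -0.7]
width: 0.0501
```

Run:
```python
from h import *
st_coord(); print(now()[0],now()[2]['joint_pos'])
plan(TS(.21,.010),Rg,5)
```

```text
along 224.0 out 33.0 lat -13.8 f(u,n,y) [-0.5 -0.4  0.4]
[ 0.5079 -0.3841  0.2105] [ 0.2896  0.4657  0.8016  1.583  -0.8503  1.4963  2.1084]
t 18.72 dist 30.2 mm ang 18.5 deg w 50.1 f [ 0.3 -0.1 -0.7]
[-3.0, -3.4, 4.0, -0.036, 0.034, -0.042, -3.0, -3.6, 3.8, -0.036, 0.034, -0.042, -3.0, -3.9, 3.6, -0.036, 0.034, -0.042, -2.9, -4.1, 3.3, -0.036, 0.034, -0.042, -2.8, -4.4, 3.1, -0.036, 0.034, -0.042]
```

>>> {"method": "servo_tool", "body": {"commands": [0, 0, 0, 0, 0, 0.12, 0, 0, 0, 0, 0, 0.12, 0, 0, 0, 0, 0, 0.12, 0, 0, 0, 0, 0, 0.12, 0, 0, 0, 0, 0, 0.12]}}

```text
t: 19.13
position: [0.5026, -0.3886, 0.206]
tcp_rot: [2.678, -0.305, 1.877]
ft_force: [-1.0, 0.1, 1.1]
width: 0.0501
```

>>> {"method": "servo_tool", "body": {"commands": [0, 0, 0, 0, 0, 0.124, 0, 0, 0, 0, 0, 0.124, 0, 0, 0, 0, 0, 0.124, 0, 0, 0, 0, 0, 0.124, 0, 0, 0, 0, 0, 0.124]}}

```text
t: 19.55
position: [0.5011, -0.3885, 0.2056]
tcp_rot: [2.949, -0.513, 1.232]
ft_force: [-0.4, -0.5, 0.4]
width: 0.0503
```

```bash
cat >> h.py <<'E'
Rg2=frame(-nn,-u)
E
python3 - <<'E'
from h import *
st_coord(); print(now()[0],now()[2]['joint_pos'])
plan(TS(.21,.010),Rg2,20)
E
```

```text
along 225.0 out 24.5 lat -17.9 f(u,n,y) [ 0.7 -0.2 -0.1]
[ 0.5011 -0.3885  0.2056] [ 0.1786  0.5549  1.0058  1.5845 -0.9435  1.577   0.9414]
t 19.55 dist 27.5 mm ang 97.3 deg w 50.3 f [-0.4 -0.5  0.4]
[-0.6, 0.7, 1.0, 0.013, 0.003, 0.084, -0.6, 0.8, 1.0, 0.013, 0.003, 0.084, -0.5, 0.8, 1.0, 0.013, 0.003, 0.084, -0.4, 0.9, 1.0, 0.013, 0.003, 0.084, -0.4, 0.9, 0.9, 0.013, 0.003, 0.084]
[-0.3, 1.0, 0.9, 0.013, 0.003, 0.084, -0.2, 1.0, 0.9, 0.013, 0.003, 0.084, -0.1, 1.0, 0.9, 0.013, 0.003, 0.084, -0.0, 1.0, 0.9, 0.013, 0.003, 0.084, 0.0, 1.1, 0.9, 0.013, 0.003, 0.084]
[0.1, 1.1, 0.9, 0.013, 0.003, 0.084, 0.2, 1.1, 0.8, 0.013, 0.003, 0.084, 0.3, 1.1, 0.8, 0.013, 0.003, 0.084, 0.4, 1.0, 0.8, 0.013, 0.003, 0.084, 0.5, 1.0, 0.8, 0.013, 0.003, 0.084]
[0.5, 1.0, 0.8, 0.013, 0.003, 0.084, 0.6, 0.9, 0.8, 0.013, 0.003, 0.084, 0.7, 0.9, 0.8, 0.013, 0.003, 0.084, 0.8, 0.8, 0.8, 0.013, 0.003, 0.084, 0.8, 0.8, 0.8, 0.013, 0.003, 0.084]
```

>>> {"method": "servo_tool", "body": {"commands": [-1, 1, 0, 0.018, 0.004, 0.12, -1, 1, 0, 0.018, 0.004, 0.12, -0.5, 1, 0, 0.018, 0.004, 0.12, 0, 1, 0, 0.018, 0.004, 0.12, 0, 1, 0, 0.018, 0.004, 0.12]}}

```text
t: 19.97
position: [0.5033, -0.392, 0.2052]
tcp_rot: [-2.877, -0.508, 0.521]
ft_force: [-1.0, 0.8, -0.5]
width: 0.0501
```

>>> {"method": "servo_tool", "body": {"commands": [0, 2, 0, 0.018, 0.004, 0.12, 0, 2, 0, 0.018, 0.004, 0.12, 0.5, 2, 0, 0.018, 0.004, 0.12, 1, 2, 0, 0.018, 0.004, 0.12, 1, 2, 0, 0.018, 0.004, 0.12]}}

```text
t: 20.38
position: [0.5099, -0.3988, 0.2022]
tcp_rot: [-2.544, -0.253, -0.088]
ft_force: [0.8, -0.7, 0.8]
width: 0.05
```

Run:
```python
from h import *
st_coord(); print(now()[0],now()[2]['joint_pos'])
plan(TS(.19,.010),Rg2,5)
```

```text
along 226.1 out 18.2 lat -5.5 f(u,n,y) [0.7 0.3 1. ]
[ 0.5099 -0.3988  0.2022] [ 0.263   0.8029  1.093   1.3898 -1.1001  1.8839 -0.2398]
t 20.38 dist 37.4 mm ang 25.8 deg w 50.0 f [ 0.8 -0.7  0.8]
[0.6, 1.4, 7.3, 0.017, 0.006, 0.088, 0.7, 1.4, 7.3, 0.017, 0.006, 0.088, 0.8, 1.5, 7.3, 0.017, 0.006, 0.088, 0.9, 1.6, 7.3, 0.017, 0.006, 0.088, 1.0, 1.6, 7.2, 0.017, 0.006, 0.088]
```

>>> {"method": "servo_tool", "body": {"commands": [1, 2, 2, 0.017, 0.006, 0.09, 1, 2, 2, 0.017, 0.006, 0.09, 1, 2, 2, 0.017, 0.006, 0.09, 0, 1, 2, 0.017, 0.006, 0.09, 0, 0, 1, 0.017, 0.006, 0.08]}}

```text
t: 20.8
position: [0.5151, -0.3993, 0.19]
tcp_rot: [-2.41, 0.022, -0.473]
ft_force: [0.2, -0.6, -0.4]
width: 0.0498
```

Run:
```python
from h import *
st_coord(); print(now()[0],now()[2]['joint_pos'])
plan(TS(.19,.010),Rg2,5)
```

```text
along 215.8 out 11.4 lat -0.6 f(u,n,y) [ 0.1 -0.6  0.4]
[ 0.5151 -0.3993  0.19  ] [ 0.305   0.8742  1.0999  1.3764 -1.1978  1.9555 -0.6744]
t 20.80 dist 25.8 mm ang 1.7 deg w 49.8 f [ 0.2 -0.6 -0.4]
[0.1, 0.3, 5.2, 0.0, 0.001, -0.006, 0.1, 0.3, 5.2, 0.0, 0.001, -0.006, 0.1, 0.3, 5.2, 0.0, 0.001, -0.006, 0.1, 0.3, 5.2, 0.0, 0.001, -0.006, 0.1, 0.3, 5.2, 0.0, 0.001, -0.006]
```

>>> {"method": "servo_tool", "body": {"commands": [0, 0, 10, 0, 0.001, -0.006, 0, 0, 14, 0, 0.001, -0.006, 0, 0.5, 14, 0, 0, -0.006, 0, 0.5, 10, 0, 0, -0.006, 0, 0, 3, 0, 0, 0]}}

```text
t: 21.22
position: [0.5301, -0.3659, 0.1462]
tcp_rot: [-2.412, 0.005, -0.452]
ft_force: [1.5, -0.1, 0.5]
width: 0.05
```

>>> {"method": "servo_tool", "body": {"commands": [0, 0, 0, 0, 0, 0, 0, 0, 0, 0, 0, 0, 0, 0, 0, 0, 0, 0, 0, 0, 0, 0, 0, 0, 0, 0, 0, 0, 0, 0]}}

```text
t: 21.63
position: [0.5314, -0.3636, 0.1461]
tcp_rot: [-2.411, 0.003, -0.446]
ft_force: [-0.2, -0.1, 0.3]
width: 0.0502
```

Run:
```python
from h import *
st_coord(); print(now()[0],now()[2]['joint_pos'])
plan(TS(.10,.010),Rg2,5)
for n in('side','top'): pic(n,n+'12')
crop('pics/top12.png',330,130,450,250,3.7,'pics/a.png')
crop('pics/side12.png',240,260,364,384,5,'pics/b.png')
cv2.imwrite('pics/ab12.png',np.hstack([cv2.resize(cv2.imread('pics/'+x+'.png'),(400,400)) for x in 'ab']))
```

```text
along 156.9 out 11.2 lat -1.6 f(u,n,y) [ 0.4  0.1 -0.1]
[ 0.5314 -0.3636  0.1461] [ 0.2303  0.8846  1.0846  1.4701 -1.2119  1.8763 -0.6187]
t 21.63 dist 57.0 mm ang 0.5 deg w 50.2 f [-0.2 -0.1  0.3]
[0.4, 0.2, 11.4, 0.001, 0.002, 0.001, 0.4, 0.2, 11.4, 0.001, 0.002, 0.001, 0.4, 0.2, 11.4, 0.001, 0.002, 0.001, 0.4, 0.2, 11.4, 0.001, 0.002, 0.001, 0.3, 0.2, 11.4, 0.001, 0.002, 0.001]
```

View pics/ab12.png

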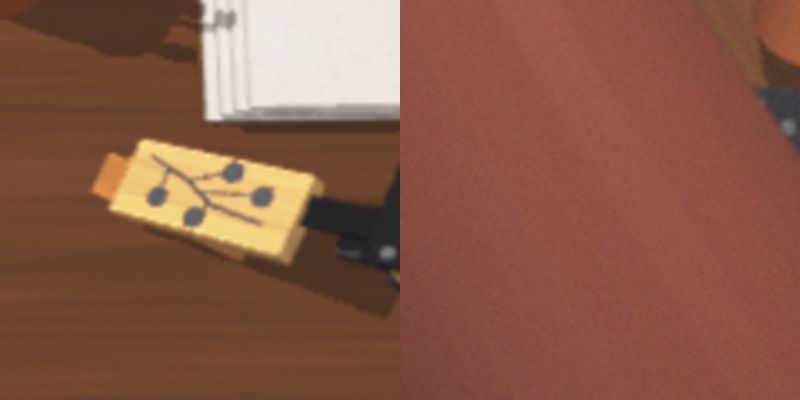

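Run:
```python
from h import *
crop('pics/top12.png',355,165,435,215,9,'pics/c12.png')
X=[TS(a,.02,y) for a in(0,.14) for y in(-.031,.031)]
print((proj('top',X)-[355,165]+.5)*9-.5)
```

```text
[[ 69.2169 254.017 ]
 [156.805   63.4619]
 [523.9897 379.3482]
 [622.0338 161.7746]]
```

View pics/c12.png

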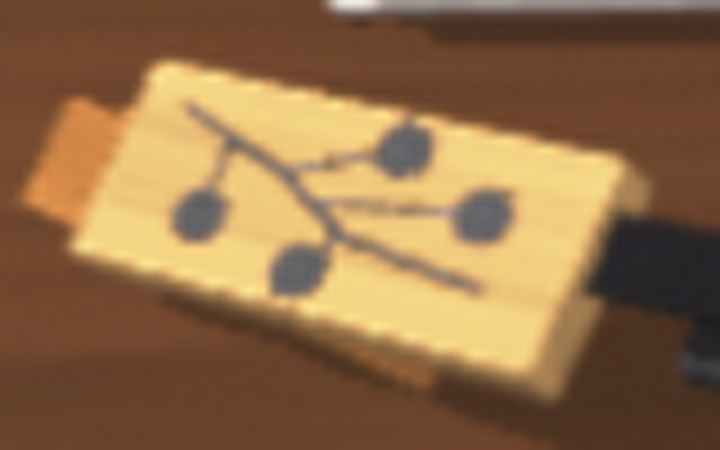

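>>> {"method": "servo_tool", "body": {"commands": [0.5, 0.3, 10, 0.001, 0.002, 0, 0.5, 0.3, 14, 0.001, 0.002, 0, 0.5, 0.3, 14, 0.001, 0.002, 0, 0.3, 0.2, 12, 0, 0, 0, 0, 0, 4, 0, 0, 0]}}

```text
t: 22.15
position: [0.5492, -0.331, 0.1016]
tcp_rot: [-2.409, -0.003, -0.453]
ft_force: [-0.4, -0.0, 0.2]
width: 0.0502
```

>>> {"method": "servo_tool", "body": {"commands": [0, 0, 0, 0, 0, 0, 0, 0, 0, 0, 0, 0, 0, 0, 0, 0, 0, 0, 0, 0, 0, 0, 0, 0, 0, 0, 0, 0, 0, 0]}}

```text
t: 22.57
position: [0.5499, -0.3286, 0.0999]
tcp_rot: [-2.408, -0.0, -0.45]
ft_force: [0.4, -0.1, 0.6]
width: 0.0498
```

Run:
```python
from h import *
st_coord(); print(now()[0],now()[2]['joint_pos'])
plan(TS(.10,.010),Rg2,5)
for n in('side','top'): pic(n,n+'13')
crop('pics/top13.png',355,155,435,215,8,'pics/c13.png')
```

```text
along 96.1 out 9.7 lat -0.3 f(u,n,y) [0.4 0.5 0.4]
[ 0.5499 -0.3286  0.0999] [ 0.1665  0.9066  1.0602  1.5521 -1.2515  1.7969 -0.5967]
t 22.57 dist 3.9 mm ang 0.2 deg w 49.8 f [ 0.4 -0.1  0.6]
[0.1, -0.1, -0.8, -0.0, 0.0, 0.001, 0.1, -0.1, -0.8, -0.0, 0.0, 0.001, 0.1, -0.1, -0.8, -0.0, 0.0, 0.001, 0.1, -0.1, -0.8, -0.0, 0.0, 0.001, 0.1, -0.1, -0.8, -0.0, 0.0, 0.001]
```

View pics/c13.png

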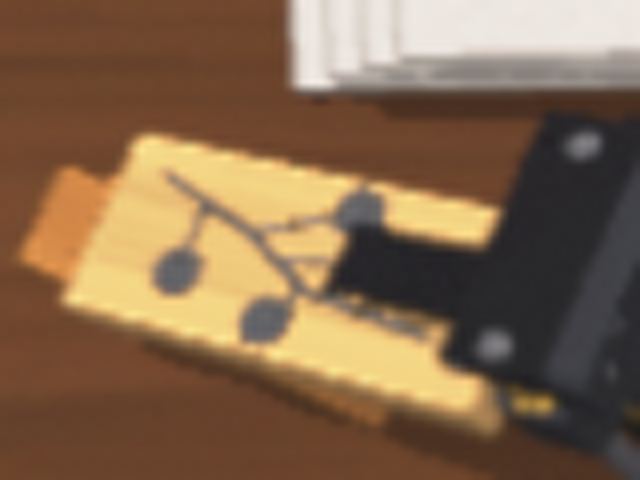

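>>> {"method": "servo_tool", "body": {"commands": [0, 0, -2, 0, 0, 0, 0, 0, -1, 0, 0, 0, 0, 0, 0, 0, 0, 0, 0, 0, 0, 0, 0, 0, 0, 0, 0, 0, 0, 0], "grip": 10}}

```text
t: 23.08
position: [0.5485, -0.332, 0.1033]
tcp_rot: [-2.409, -0.002, -0.452]
ft_force: [0.4, 0.4, 0.0]
width: 0.0245
```

>>> {"method": "servo_tool", "body": {"commands": [0, 0, 0, 0, 0, 0, 0, 0, 0, 0, 0, 0, 0, 0, 0, 0, 0, 0, 0, 0, 0, 0, 0, 0, 0, 0, 0, 0, 0, 0]}}

```text
t: 23.5
position: [0.5488, -0.3315, 0.104]
tcp_rot: [-2.407, -0.002, -0.451]
ft_force: [0.7, 0.3, 1.0]
width: 0.02
```

Run:
```python
from h import *
st_coord(); print(now()[0],now()[2]['tcp_rot'],now()[2]['width'])
```

```text
along 101.2 out 10.2 lat -0.0 f(u,n,y) [0.3 1.1 0.5]
[ 0.5488 -0.3315  0.104 ] [-2.4071 -0.002  -0.4513] 0.020044984046557333
```

>>> {"method": "servo_tool", "body": {"commands": [0, -4, 0, 0, 0, 0, 0, -10, -2, 0, 0, 0, 0, -14, -10, 0, 0, 0, 0, -14, -20, 0, 0, 0, 0, -14, -25, 0, 0, 0]}}

```text
t: 23.92
position: [0.5502, -0.3239, 0.1826]
tcp_rot: [-2.406, 0.008, -0.45]
ft_force: [0.2, -0.5, -1.2]
width: 0.0196
```

```bash
cat >> h.py <<'E'
Rr=rackR(); zr=Rr.as_matrix()[:,2]; yr=Rr.as_matrix()[:,1]; xr=Rr.as_matrix()[:,0]
Lr=np.array([.583,.1445,.0717]); HB=.1012
def TR(up=0,front=0,lat=0): return Lr-HB*zr - up*zr + front*yr + lat*xr
def rk():
    p,R,s=now(); d=p-TR(); print('pos',p,'up %.1f front %.1f lat %.1f'%(-1e3*d@zr,1e3*d@yr,1e3*d@xr),'f(up,front,lat)',np.round([s['ft_force']@v for v in(-zr,yr,xr)],1),'w %.1f'%(1e3*s['width']))
    e=(Rr.inv()*R).as_rotvec(); print('rot err deg',np.degrees(e),'j',s['joint_pos'])
E
python3 - <<'E'
from h import *
st_coord(); rk(); print(TR(),xr,yr,zr)
plan([.49,-.28,.27],Rr,20)
E
```

```text
along 154.6 out 68.3 lat -2.1 f(u,n,y) [-0.6 -1.1  0.4]
pos [ 0.5502 -0.3239  0.1826] up 17.3 front -33.1 lat -466.5 f(up,front,lat) [-1.2 -0.1 -0.5] w 19.6
rot err deg [ 32.2375  33.2652 116.4675] j [ 0.1394  0.8184  1.1144  1.5002 -1.2057  1.8769 -0.6956]
[0.5654 0.1437 0.1714] [-0.0436  0.999  -0.    ] [0.9839 0.043  0.1736] [ 0.1735  0.0076 -0.9848]
t 23.92 dist 114.8 mm ang 125.3 deg w 19.6 f [ 0.2 -0.5 -1.2]
[-3.7, -3.4, -2.8, -0.028, -0.029, -0.102, -3.4, -3.7, -2.8, -0.028, -0.029, -0.102, -3.1, -3.9, -2.8, -0.028, -0.029, -0.102, -2.8, -4.2, -2.8, -0.028, -0.029, -0.102, -2.4, -4.3, -2.9, -0.028, -0.029, -0.102]
[-2.1, -4.5, -2.9, -0.028, -0.029, -0.102, -1.7, -4.6, -3.0, -0.028, -0.029, -0.102, -1.3, -4.7, -3.1, -0.028, -0.029, -0.102, -0.9, -4.7, -3.2, -0.028, -0.029, -0.102, -0.5, -4.7, -3.3, -0.028, -0.029, -0.102]
[-0.2, -4.6, -3.4, -0.028, -0.029, -0.102, 0.2, -4.5, -3.5, -0.028, -0.029, -0.102, 0.6, -4.4, -3.7, -0.028, -0.029, -0.102, 0.9, -4.2, -3.8, -0.028, -0.029, -0.102, 1.2, -4.0, -4.0, -0.028, -0.029, -0.102]
[1.5, -3.7, -4.1, -0.028, -0.029, -0.102, 1.7, -3.5, -4.3, -0.028, -0.029, -0.102, 1.9, -3.2, -4.4, -0.028, -0.029, -0.102, 2.1, -2.8, -4.5, -0.028, -0.029, -0.102, 2.2, -2.5, -4.7, -0.028, -0.029, -0.102]
```

>>> {"method": "servo_tool", "body": {"commands": [-4, -4, -12, -0.028, -0.029, -0.102, -4, -4, -12, -0.028, -0.029, -0.102, -3, -4, -10, -0.028, -0.029, -0.102, -3, -4, -8, -0.028, -0.029, -0.102, -2, -4, -8, -0.028, -0.029, -0.102]}}

```text
t: 24.33
position: [0.5246, -0.335, 0.2463]
tcp_rot: [-2.608, -0.194, 0.062]
ft_force: [0.3, -0.4, -1.9]
width: 0.0197
```

>>> {"method": "servo_tool", "body": {"commands": [-2, -5, -6, -0.028, -0.029, -0.102, -2, -5, -6, -0.028, -0.029, -0.102, -1, -5, -6, -0.028, -0.029, -0.102, -1, -5, -6, -0.028, -0.029, -0.102, -1, -5, -6, -0.028, -0.029, -0.102]}}

```text
t: 24.75
position: [0.5058, -0.3288, 0.2912]
tcp_rot: [-2.895, -0.261, 0.63]
ft_force: [-0.1, 0.3, -1.5]
width: 0.0199
```

Run:
```python
from h import *
rk()
plan(TR(.11,.01),Rr,15)
```

```text
pos [ 0.5058 -0.3288  0.2912] up 131.9 front -58.2 lat -469.5 f(up,front,lat) [-1.4 -0.3  0.3] w 19.9
rot err deg [14.6873 15.7946 55.6747] j [-0.066   0.5749  1.1779  1.3921 -0.7493  1.7964  0.151 ]
t 24.75 dist 474.9 mm ang 59.7 deg w 19.9 f [-0.1  0.3 -1.5]
[20.4, -21.3, 11.7, -0.017, -0.018, -0.065, 21.9, -20.1, 10.9, -0.017, -0.018, -0.065, 23.4, -18.8, 10.2, -0.017, -0.018, -0.065, 24.7, -17.4, 9.4, -0.017, -0.018, -0.065, 26.0, -15.9, 8.7, -0.017, -0.018, -0.065]
[27.1, -14.3, 7.9, -0.017, -0.018, -0.065, 28.1, -12.7, 7.2, -0.017, -0.018, -0.065, 29.0, -10.9, 6.5, -0.017, -0.018, -0.065, 29.8, -9.1, 5.7, -0.017, -0.018, -0.065, 30.4, -7.3, 5.1, -0.017, -0.018, -0.065]
[30.9, -5.4, 4.4, -0.017, -0.018, -0.065, 31.3, -3.4, 3.7, -0.017, -0.018, -0.065, 31.5, -1.5, 3.1, -0.017, -0.018, -0.065, 31.6, 0.5, 2.5, -0.017, -0.018, -0.065, 31.5, 2.5, 2.0, -0.017, -0.018, -0.065]
```

>>> {"method": "servo_tool", "body": {"commands": [20, -21, 8, -0.017, -0.018, -0.065, 22, -20, 8, -0.017, -0.018, -0.065, 23, -19, 8, -0.017, -0.018, -0.065, 25, -17, 7, -0.017, -0.018, -0.065, 26, -16, 7, -0.017, -0.018, -0.065]}}

```text
t: 25.17
position: [0.5177, -0.1817, 0.3061]
tcp_rot: [-3.074, -0.226, 0.973]
ft_force: [0.5, 1.1, -0.6]
width: 0.0197
```

>>> {"method": "servo_tool", "body": {"commands": [27, -14, 7, -0.017, -0.018, -0.065, 28, -13, 7, -0.017, -0.018, -0.065, 29, -11, 6, -0.017, -0.018, -0.065, 30, -9, 5, -0.017, -0.018, -0.065, 30, -7, 5, -0.017, -0.018, -0.065]}}

```text
t: 25.58
position: [0.5342, -0.04, 0.3092]
tcp_rot: [3.078, -0.153, 1.268]
ft_force: [0.5, 0.2, -1.3]
width: 0.0199
```

Run:
```python
from h import *
rk()
plan(TR(.09,.006),Rr,5)
```

```text
pos [ 0.5342 -0.04    0.3092] up 142.6 front -14.7 lat -182.2 f(up,front,lat) [-1.3  0.2  0.2] w 19.9
rot err deg [ 4.7443  6.273  20.6881] j [-1.1694 -0.138   1.1756  1.726  -0.0003  1.3628 -0.2978]
t 25.58 dist 190.8 mm ang 22.1 deg w 19.9 f [ 0.5  0.2 -1.3]
[34.4, -7.8, 14.6, -0.017, -0.022, -0.072, 35.2, -5.5, 13.7, -0.017, -0.022, -0.072, 35.8, -3.1, 12.9, -0.017, -0.022, -0.072, 36.2, -0.7, 12.1, -0.017, -0.022, -0.072, 36.4, 1.7, 11.3, -0.017, -0.022, -0.072]
```

>>> {"method": "servo_tool", "body": {"commands": [34, -8, 10, -0.017, -0.022, -0.072, 35, -5, 10, -0.017, -0.022, -0.072, 35, -2, 9, -0.017, -0.022, -0.072, 36, 0, 8, -0.017, -0.022, -0.072, 32, 2, 7, -0.017, -0.022, -0.072]}}

```text
t: 26.0
position: [0.5529, 0.1431, 0.2885]
tcp_rot: [2.954, -0.016, 1.624]
ft_force: [0.2, 0.7, -1.3]
width: 0.0201
```

>>> {"method": "servo_tool", "body": {"commands": [0, 0, 0, 0, 0, 0, 0, 0, 0, 0, 0, 0, 0, 0, 0, 0, 0, 0, 0, 0, 0, 0, 0, 0, 0, 0, 0, 0, 0, 0]}}

```text
t: 26.42
position: [0.5493, 0.1514, 0.289]
tcp_rot: [2.957, -0.02, 1.635]
ft_force: [0.4, -0.3, -1.5]
width: 0.0196
```

Run:
```python
from h import *
rk()
plan(TR(.07,.006),Rr,5)
for n in('side','top'): pic(n,n+'14')
crop('pics/side14.png',160,20,290,220,3,'pics/b14.png')
```

```text
pos [0.5493 0.1514 0.289 ] up 118.6 front 4.9 lat 8.4 f(up,front,lat) [-1.5  0.1 -0.3] w 19.6
rot err deg [-0.57    1.3301 -0.968 ] j [-1.312  -0.0541  0.9241  1.7594  0.0874  1.2341 -0.3436]
t 26.42 dist 49.3 mm ang 1.7 deg w 19.6 f [ 0.4 -0.3 -1.5]
[-1.9, 0.1, 9.7, 0.002, -0.005, 0.003, -1.9, 0.1, 9.7, 0.002, -0.005, 0.003, -1.8, 0.2, 9.7, 0.002, -0.005, 0.003, -1.8, 0.2, 9.7, 0.002, -0.005, 0.003, -1.7, 0.2, 9.7, 0.002, -0.005, 0.003]
```

View pics/b14.png

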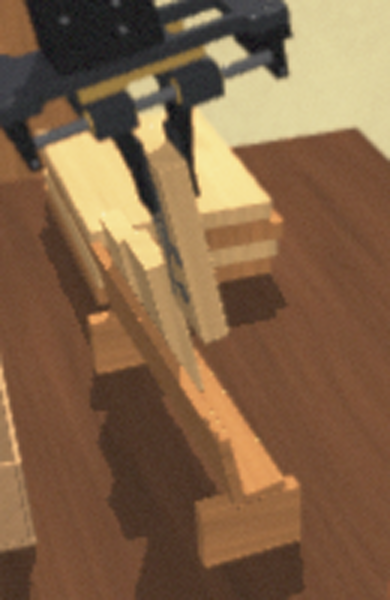

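>>> {"method": "servo_tool", "body": {"commands": [-3, 0, 8, 0.004, -0.01, 0.006, -3, 0, 14, 0.004, -0.01, 0.006, -2, 0.5, 16, 0.002, -0.004, 0.005, -1, 0.5, 16, 0, 0, 0, 0, 0, 12, 0, 0, 0]}}

```text
t: 26.93
position: [0.5653, 0.139, 0.2214]
tcp_rot: [2.964, -0.001, 1.605]
ft_force: [0.4, 1.7, -1.3]
width: 0.0199
```

>>> {"method": "servo_tool", "body": {"commands": [0, 0, 0, 0, 0, 0, 0, 0, 0, 0, 0, 0, 0, 0, 0, 0, 0, 0, 0, 0, 0, 0, 0, 0, 0, 0, 0, 0, 0, 0]}}

```text
t: 27.35
position: [0.5643, 0.1356, 0.217]
tcp_rot: [2.969, 0.006, 1.6]
ft_force: [-0.3, 0.1, -2.3]
width: 0.0196
```

Run:
```python
from h import *
rk()
plan(TR(.02,.006),Rr,5)
for n in('side','top'): pic(n,n+'15')
crop('pics/side15.png',180,60,290,210,4,'pics/b15.png')
p,R,s=now(); M=R.as_matrix()
X=[p+M@[x,y,HB] for x in(-.031,.031) for y in(-.01,.01)]
print((proj('side',X)-[180,60]+.5)*4-.5)
```

```text
pos [0.5643 0.1356 0.217 ] up 45.2 front 6.4 lat -8.0 f(up,front,lat) [-2.3 -0.7  0.1] w 19.6
rot err deg [ 0.139  -0.4599  0.7569] j [-1.2655  0.0756  0.9747  1.8334 -0.0133  1.101  -0.2625]
t 27.35 dist 26.4 mm ang 0.9 deg w 19.6 f [-0.3  0.1 -2.3]
[1.6, -0.1, 5.0, -0.0, 0.002, -0.003, 1.6, -0.1, 5.0, -0.0, 0.002, -0.003, 1.6, -0.1, 5.0, -0.0, 0.002, -0.003, 1.6, -0.1, 5.0, -0.0, 0.002, -0.003, 1.6, -0.1, 5.0, -0.0, 0.002, -0.003]
[[231.3694 420.1169]
 [263.5285 407.199 ]
 [194.8233 362.5515]
 [225.6445 350.449 ]]
```

View pics/b15.png

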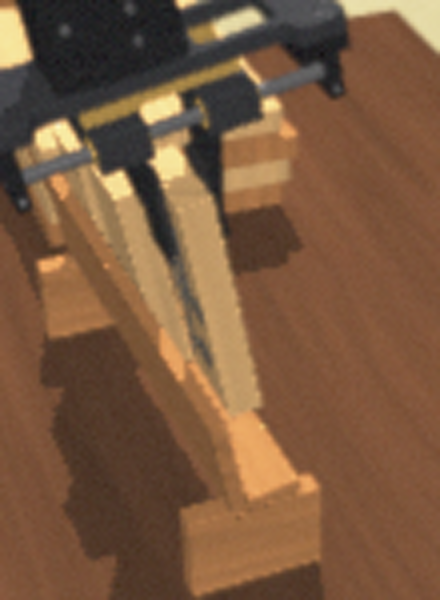

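>>> {"method": "servo_tool", "body": {"commands": [3, 0, 2, 0, 0.005, -0.006, 3, 0, 4, 0, 0.004, -0.005, 1.5, 0, 8, 0, 0, -0.003, 0, 0, 9, 0, 0, 0, 0, 0, 5, 0, 0, 0]}}

```text
t: 27.87
position: [0.5702, 0.1459, 0.1893]
tcp_rot: [2.966, -0.006, 1.619]
ft_force: [0.9, 0.2, -1.5]
width: 0.0198
```

>>> {"method": "servo_tool", "body": {"commands": [0, 0, 0, 0, 0, 0, 0, 0, 0, 0, 0, 0, 0, 0, 0, 0, 0, 0, 0, 0, 0, 0, 0, 0, 0, 0, 0, 0, 0, 0]}}

```text
t: 28.28
position: [0.5694, 0.1449, 0.1867]
tcp_rot: [2.969, -0.002, 1.618]
ft_force: [0.5, -0.1, -1.1]
width: 0.0196
```

Run:
```python
from h import *
rk()
plan(TR(.005,.006),Rr,5)
```

```text
pos [0.5694 0.1449 0.1867] up 14.4 front 6.7 lat 1.0 f(up,front,lat) [-1.1  0.3 -0.1] w 19.6
rot err deg [ 0.0982  0.1692 -0.1836] j [-1.2382  0.1357  0.9681  1.86   -0.0856  1.0366 -0.1994]
t 28.28 dist 9.5 mm ang 0.3 deg w 19.6 f [ 0.5 -0.1 -1.1]
[-0.2, -0.1, 1.9, -0.0, -0.001, 0.001, -0.2, -0.1, 1.9, -0.0, -0.001, 0.001, -0.2, -0.1, 1.9, -0.0, -0.001, 0.001, -0.2, -0.1, 1.9, -0.0, -0.001, 0.001, -0.2, -0.1, 1.9, -0.0, -0.001, 0.001]
```

>>> {"method": "servo_tool", "body": {"commands": [-0.5, 0, 3, 0, 0, 0, -0.5, 0, 3, 0, 0, 0, 0, 0, 3, 0, 0, 0, 0, 0, 0, 0, 0, 0, 0, 0, 0, 0, 0, 0]}}

```text
t: 28.7
position: [0.5715, 0.1441, 0.1776]
tcp_rot: [2.968, -0.003, 1.618]
ft_force: [0.8, 0.7, -1.1]
width: 0.0197
```

Run:
```python
from h import *
rk()
for n in('side','top'): pic(n,n+'16')
crop('pics/side16.png',180,60,290,210,4,'pics/b16.png')
crop('pics/top16.png',80,120,280,240,3.5,'pics/t16.png')
```

```text
pos [0.5715 0.1441 0.1776] up 5.1 front 7.1 lat 0.1 f(up,front,lat) [-1.2  0.6  0.6] w 19.7
rot err deg [ 0.0387  0.2344 -0.1754] j [-1.226   0.1525  0.9657  1.8686 -0.1051  1.0171 -0.1816]
```

View pics/b16.png

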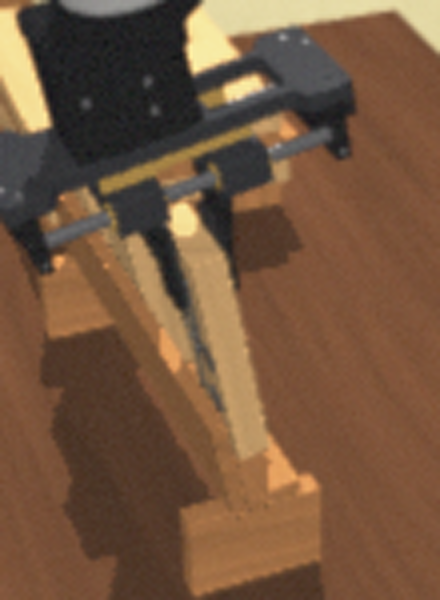

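View pics/t16.png

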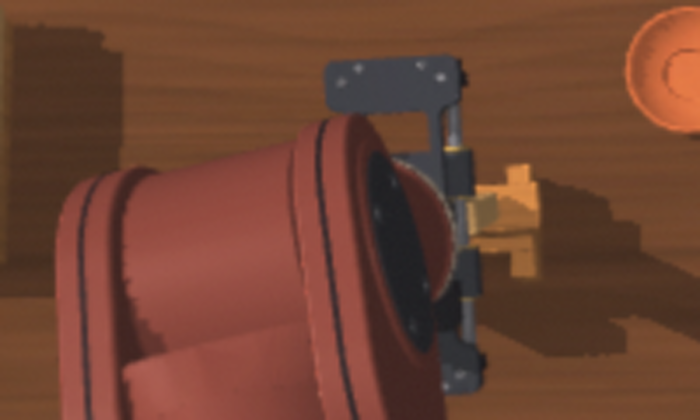

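>>> {"method": "servo_tool", "body": {"commands": [0, -1.5, 1.5, 0, 0, 0, 0, -1.5, 1.5, 0, 0, 0, 0, -1, 1, 0, 0, 0, 0, 0, 0, 0, 0, 0, 0, 0, 0, 0, 0, 0]}}

```text
t: 29.22
position: [0.5679, 0.1441, 0.1728]
tcp_rot: [2.968, -0.004, 1.618]
ft_force: [0.3, -0.4, -0.7]
width: 0.0202
```

Run:
```python
from h import *
rk()
```

```text
pos [0.5679 0.1441 0.1728] up 0.9 front 2.7 lat 0.3 f(up,front,lat) [-0.7  0.2 -0.4] w 20.2
rot err deg [ 0.03    0.2573 -0.1844] j [-1.2312  0.1471  0.9654  1.8826 -0.0999  1.006  -0.1877]
```

>>> {"method": "servo_tool", "body": {"commands": [0, -1, 1, 0, 0, 0, 0, -1, 1, 0, 0, 0, 0, -0.5, 1, 0, 0, 0, 0, 0, 0, 0, 0, 0, 0, 0, 0, 0, 0, 0]}}

```text
t: 29.63
position: [0.5681, 0.1448, 0.1729]
tcp_rot: [2.963, -0.006, 1.619]
ft_force: [0.1, 0.1, -2.0]
width: 0.0199
```

Run:
```python
from h import *
rk()
```

```text
pos [0.5681 0.1448 0.1729] up 1.1 front 2.9 lat 0.9 f(up,front,lat) [-2.  -0.3  0.1] w 19.9
rot err deg [-0.215   0.409  -0.1833] j [-1.2337  0.1424  0.9654  1.8859 -0.0972  1.0006 -0.1905]
```

>>> {"method": "servo_tool", "body": {"commands": [0, 0, -1, 0, 0, 0, 0, -1, -0.5, 0, 0, 0, 0, -1, 0, 0, 0, 0, 0, -1.5, 0, 0, 0, 0, 0, -1.5, 0, 0, 0, 0]}}

```text
t: 30.05
position: [0.5627, 0.1445, 0.1733]
tcp_rot: [2.963, -0.006, 1.619]
ft_force: [6.4, -0.2, -2.7]
width: 0.0197
```

Run:
```python
from h import *
rk()
pic('side','side17')
crop('pics/side17.png',200,110,280,210,6,'pics/b17.png')
```

```text
pos [0.5627 0.1445 0.1733] up 2.4 front -2.3 lat 0.9 f(up,front,lat) [-3.7  5.9 -0.5] w 19.7
rot err deg [-0.2456  0.3853 -0.1769] j [-1.2475  0.1233  0.9667  1.8975 -0.076   0.9996 -0.2103]
```

View pics/b17.png

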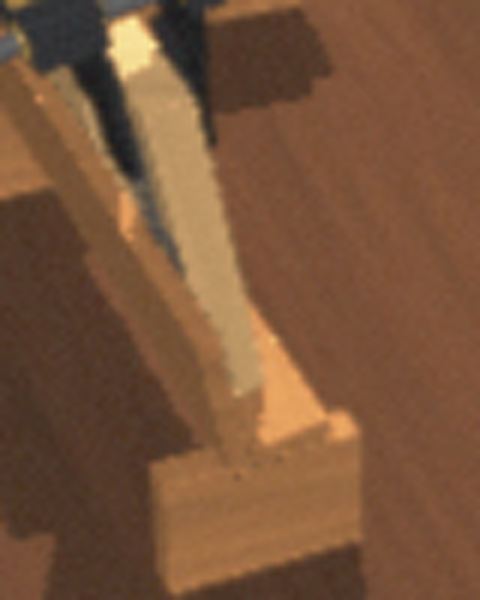

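>>> {"method": "servo_tool", "body": {"commands": [0, 1, 0.5, 0, 0, 0, 0, 0, 1, 0, 0, 0, 0, 0, 1, 0, 0, 0, 0, 0, 1, 0, 0, 0, 0, 0, 1, 0, 0, 0]}}

```text
t: 30.52
position: [0.5647, 0.1458, 0.1716]
tcp_rot: [2.963, -0.009, 1.62]
ft_force: [-10.7, -3.3, 19.6]
width: 0.0198
```

Run:
```python
from h import *
rk()
```

```text
pos [0.5647 0.1458 0.1716] up 0.4 front -0.6 lat 2.1 f(up,front,lat) [21.2 -7.3 -2.9] w 19.8
rot err deg [-0.2205  0.5633 -0.2056] j [-1.2404  0.1331  0.9652  1.8947 -0.0903  0.9965 -0.1985]
```

>>> {"method": "servo_tool", "body": {"commands": [-1, -0.5, -1, 0, -0.005, 0.002, -1, -0.5, -0.5, 0, -0.005, 0.002, 0, -0.5, 0, 0, 0, 0, 0, 0, 0, 0, 0, 0, 0, 0, 0, 0, 0, 0]}}

```text
t: 30.93
position: [0.5632, 0.1434, 0.173]
tcp_rot: [2.963, 0.001, 1.613]
ft_force: [1.1, -0.4, -0.6]
width: 0.0198
```

Run:
```python
from h import *
rk()
```

```text
pos [0.5632 0.1434 0.173 ] up 2.0 front -1.9 lat -0.2 f(up,front,lat) [-0.8  0.9 -0.4] w 19.8
rot err deg [-0.225  -0.055   0.0498] j [-1.2496  0.1274  0.968   1.8957 -0.0711  1.0013 -0.2186]
```

Down about 1 mm gently, settle, then release.

>>> {"method": "servo_tool", "body": {"commands": [0, 0, 0.7, 0, 0, 0, 0, 0, 0.5, 0, 0, 0, 0, 0, 0.3, 0, 0, 0, 0, 0, 0, 0, 0, 0, 0, 0, 0, 0, 0, 0]}}

```text
t: 31.35
position: [0.5635, 0.1434, 0.1715]
tcp_rot: [2.963, 0.0, 1.613]
ft_force: [-0.1, -0.3, 0.3]
width: 0.0199
```

Run:
```python
from h import *
rk()
```

```text
pos [0.5635 0.1434 0.1715] up 0.5 front -1.9 lat -0.2 f(up,front,lat) [ 0.3 -0.1 -0.3] w 19.9
rot err deg [-0.2053 -0.037   0.056 ] j [-1.2473  0.1308  0.9675  1.8966 -0.0752  0.9986 -0.2153]
```

>>> {"method": "servo_tool", "body": {"commands": [0, 0, 0, 0, 0, 0, 0, 0, 0, 0, 0, 0, 0, 0, 0, 0, 0, 0, 0, 0, 0, 0, 0, 0, 0, 0, 0, 0, 0, 0], "grip": 40}}

```text
t: 31.77
position: [0.5635, 0.1436, 0.1713]
tcp_rot: [2.963, 0.0, 1.613]
ft_force: [-0.3, -0.7, -0.5]
width: 0.0389
```

Run:
```python
from h import *
rk()
pic('side','side18')
crop('pics/side18.png',190,80,280,210,4.5,'pics/b18.png')
```

```text
pos [0.5635 0.1436 0.1713] up 0.3 front -1.9 lat -0.0 f(up,front,lat) [-0.4 -0.4 -0.7] w 38.9
rot err deg [-0.2122 -0.0339  0.0499] j [-1.2474  0.1311  0.9674  1.8968 -0.0755  0.9981 -0.2152]
```

View pics/b18.png

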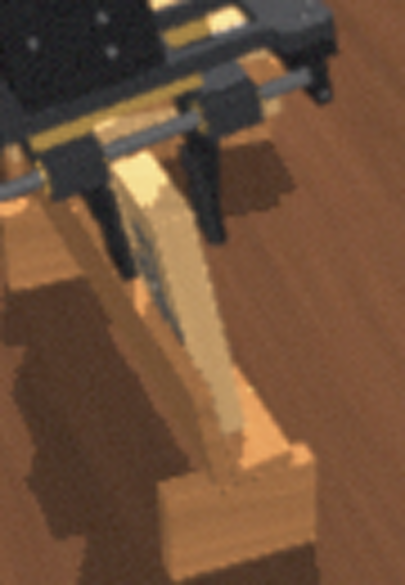

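>>> {"method": "servo_tool", "body": {"commands": [0, 0, -6, 0, 0, 0, 0, 0, -12, 0, 0, 0, 0, 0, -18, 0, 0, 0, 0, 0, -22, 0, 0, 0, 0, 0, -25, 0, 0, 0]}}

```text
t: 32.23
position: [0.546, 0.1411, 0.2521]
tcp_rot: [2.97, 0.008, 1.611]
ft_force: [1.1, 1.0, -0.4]
width: 0.0398
```

>>> {"method": "servo_tool", "body": {"commands": [0, 0, -30, 0, 0, 0, 0, -25, -30, 0, 0, 0, 0, -35, -15, 0, 0, 0, 0, -35, -10, 0, 0, 0, 0, -25, 0, 0, 0, 0]}}

```text
t: 32.65
position: [0.4183, 0.1354, 0.3276]
tcp_rot: [2.955, 0.006, 1.605]
ft_force: [0.1, 0.8, 1.5]
width: 0.0398
```

Run:
```python
from h import *
rk()
for n in('side','top'): pic(n,n+'19')
crop('pics/side19.png',175,70,285,215,4,'pics/b19.png')
```

```text
pos [0.4183 0.1354 0.3276] up 179.5 front -118.0 lat -1.9 f(up,front,lat) [1.4 0.4 0.7] w 39.8
rot err deg [-0.6691 -0.4352  0.4774] j [-1.1858 -0.3814  0.5104  1.9124  0.3045  1.4244 -0.6821]
```

View pics/b19.png

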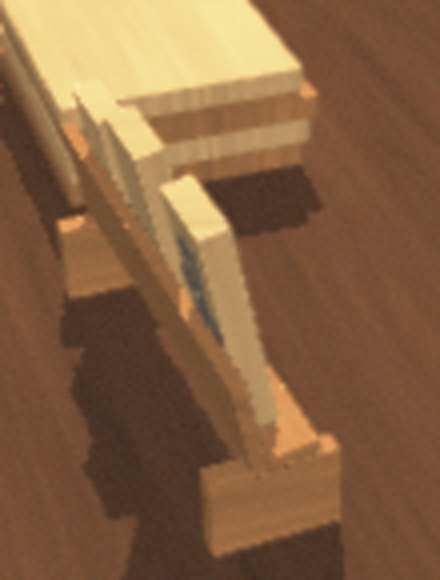

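View pics/top19.png

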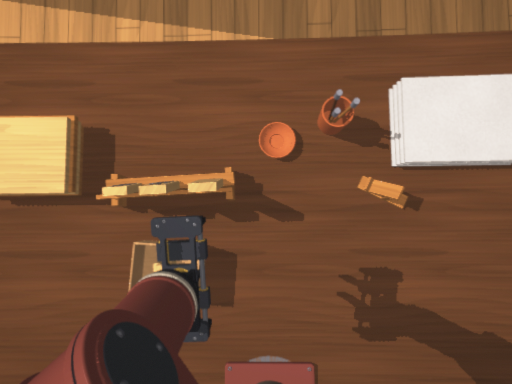

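>>> {"method": "servo_tool", "body": {"commands": [0, 3, 6, 0, 0, 0, 0, 3, 8, 0, 0, 0, 0, 2, 8, 0, 0, 0, 0, 0, 4, 0, 0, 0, 0, 0, 0, 0, 0, 0]}}

```text
t: 33.17
position: [0.4351, 0.132, 0.2992]
tcp_rot: [2.957, 0.007, 1.598]
ft_force: [-0.0, -0.6, 0.2]
width: 0.0394
```

Run:
```python
from h import *
rk()
crop('pics/top19.png',180,165,240,205,13,'pics/t20.png')
crop('pics/side19.png',205,105,265,190,7,'pics/s20.png')
```

```text
pos [0.4351 0.132  0.2992] up 148.6 front -106.6 lat -6.1 f(up,front,lat) [ 0.2 -0.  -0.6] w 39.4
rot err deg [-0.5889 -0.5923  0.8781] j [-1.1835 -0.3447  0.5582  1.9415  0.299   1.3537 -0.6555]
```

View pics/t20.png

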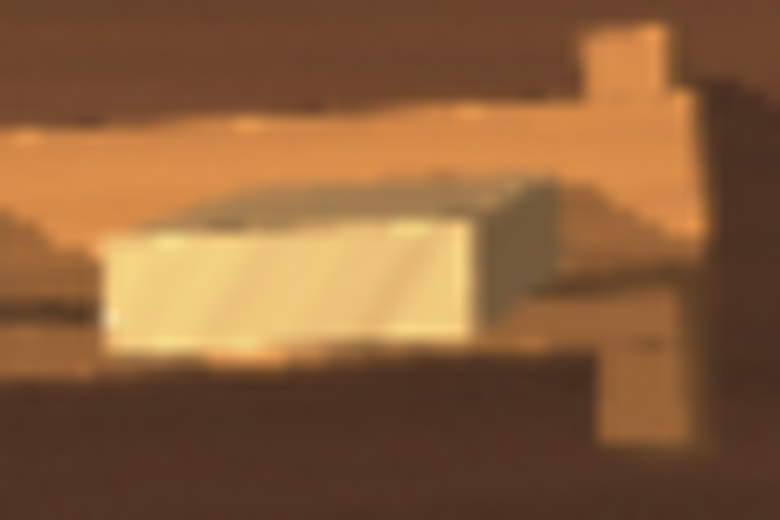

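View pics/s20.png

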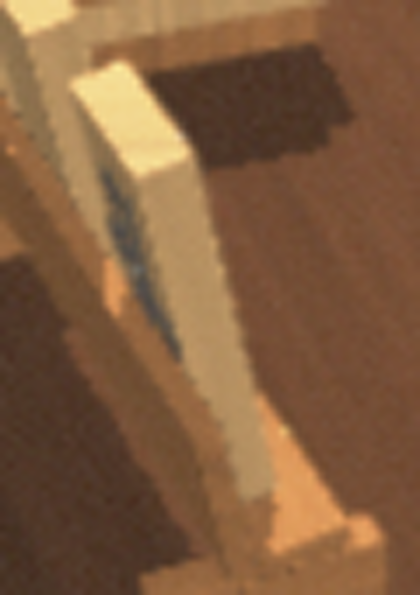

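Run:
```python
from h import *
st=un([(103,238),(470,220),(474,338),(105,352)],180,165,13)
ss=un([(127,60),(194,153),(135,182),(72,82)],205,105,7)
b=tri(ss,st);print(b,b.mean(0))
print('pred top centre',Lr-.14*zr-.0019*yr+.0005*(-zr))
f=b[0,:3]-b[1,:3];print('yaw',np.degrees(np.arctan2(f[1],f[0]))-90); f=b[3,:3]-b[2,:3];print('yaw',np.degrees(np.arctan2(f[1],f[0]))-90)
print(b[0,:3]-b[3,:3],b[1,:3]-b[2,:3])
# drift check of the others: image difference start vs now
for n in('top','side'):
    a=cv2.imread(f'pics/{n}0.png').astype(int);c=cv2.imread(f'pics/{n}19.png').astype(int)
    d=np.abs(a-c).max(2)>40
    for nm,(x0,y0,x1,y1) in dict(top=dict(dish=(255,118,300,162),pot=(315,85,365,135),nb=(98,178,175,200)),side=dict(dish=(285,200,340,245),pot=(345,190,400,285),nb=(190,90,222,140)))[n].items(): print(n,nm,d[y0:y1,x0:x1].sum())
```

```text
[[0.5657 0.1736 0.2125 0.0007]
 [0.5679 0.1121 0.2131 0.0009]
 [0.5488 0.1122 0.2071 0.0006]
 [0.5471 0.174  0.2082 0.0003]] [0.5574 0.143  0.2102 0.0006]
pred top centre [0.5568 0.1434 0.2097]
yaw 2.0476269169255517
yaw 1.5282741405332985
[ 0.0186 -0.0004  0.0043] [ 0.0191 -0.0001  0.006 ]
top dish 0
top pot 0
top nb 0
side dish 0
side pot 0
side nb 71
```

Run:
```python
from h import *
a=cv2.imread('pics/side19.png').astype(int); c=pic('side','side21').astype(int)
print((np.abs(a-c).max(2)>40)[100:210,200:265].sum(), np.abs(now()[2]['qd']).max())
print(env.finish_job())
```

```text
0 0.023397974700770527
the job is handed in; nothing more can be done
None
```

The job is done and handed in at about 33 s, well within the 72 s limit.

- **Offcut:** I gripped it front to back and dropped it in the waste bin. Later pictures show it standing inside.
- **Turning stand:** I laid the block centred on the slope against the toe lip and let go. It held still. Before regripping, its corners in the top view matched the expected pose to about 1.5 px.
- **Rack:** I regripped the block by its upper end and stood it in the offcut's place, carved face to the back.

**Final checks:**
- The block's top centre measured (0.557, 0.143, 0.210) m, against (0.557, 0.143, 0.210) predicted. Its yaw was 1.5–2.0°, and the rack's about 2–2.8°.
- I felt contact on both the ledge and the back board before letting go. The block did not move in the pictures between release and hand-in.
- The dish and pot pictures were unchanged from the start.

**Checks that disagreed or are uncertain:**
- **Joint 2 range:** it read -0.3814 rad for a moment while the arm drew back, against a limit of -0.38. That may be sensor noise or a very slight overshoot. I moved it back off the limit.
- **Block lean:** the corner heights alone suggest about 13–17° instead of 10°. That is within roughly 1 mm of measuring noise, and the top's height fits a seated block.
- **Neighbours:** the side view showed 71 changed pixels near the two neighbours. I put this down to the new block overlapping that area. The top view of them was unchanged.
- **Push on the ledge:** while I was seating the block, the wrist force reached about 22 N.

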